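# Load the mould rinse tray and lock its hold-down grid

### The arm

A 6-joint arm with a two-finger parallel gripper is mounted at the origin on a cart in front of the work surface, level with it; the furniture and walls round the work are solid. World frame = base frame: x ahead of the robot, y to its left, z up, the work surface at z = 0. Lengths are in m, angles in rad, forces in N, time in s.
With the tool pointing down it reaches from about 0.375 to 0.9 m from the base axis. Payload 3.1 kg.
Tool frame: the origin (TCP) lies at the very end of the fingers, on their centre line; the grasp point (between the pads) lies 19 mm behind it; z points along the fingers, y is the line along which they close (so a half turn about z gives the same grasp; the last joint's range is limited). The gripper opens to 87 mm and grips with 3 to 60 N. Pads are 19 mm wide; open, the fingers measure 117 mm over their backs; the gripper's body (75 mm by 190 mm) begins 51 mm behind the grasp point.
Start: joints at [1.079, 0.527, 1.433, -0, 1.181, -0.178], TCP at [0.192, 0.595, 0.223] pointing down, gripper open.
Joint ranges: [-3.08, 3.08], [-0.75, 2.2], [0.22, 2.44], [-1.43, 4.57], [0, 2.65], [-2.85, 2.85]. Speed limits (rad/s): [2.79, 2.79, 3.14, 3.14, 3.14, 3.14].

### API

Orientations are given as a unit quaternion [x, y, z, w].
In Python, from rig import status, viewer, robot gives the robot as it stands.
- The arm moves only by the tool arm_command, never from a script. Its arguments are lists of equal length, an entry for each row: "delta_rot": the turn, a rotation vector about the tool's x, y, z in degrees, a list of three; "delta_pos": the shift along the tool's x, y, z in m, a list of three; "gripper": the closure, from -1 (fully open) to 1 (shut). In form: {"delta_rot": [[rx, ry, rz], ...], "delta_pos": [[dx, dy, dz], ...], "gripper": [gripper, ...]}. A call has 1 to 12 rows; each row is the pose to reach, as a shift and turn from the pose commanded when the call began, along the tool's axes at that moment; what a row does not reach only later rows make up. A row lasts 1/12 s, in which the tool goes at most 41.7 mm and 7.16 degrees, less where a joint would pass 70% of its speed; a pose out of reach is approached as far as the arm can. A call with a gripper value outside its range is refused whole. The fingers move at their own pace and stop on an object; "grip_force" is the grip in N (left out, the last holds). Time passes only in rows, so rows that repeat a pose let the fingers close. It gives the time, the measured TCP pose, the force, the opening and the grip force at its end, in the units of the state.
- status.get_obs(): the state, without advancing time (a new reading comes with each control period).
- viewer.camera(name): name is "scene" or "top" or "wrist"; returns a dict with "pixels" (400x640x3 uint8, blue, green, red), "fx", "fy", "cx", "cy" (pixels), "k1" (the pictures are not rectified: a ray, as slopes to the right and down, at radius r is drawn at 1 + k1 r^2 times it, then the intrinsics apply), "pose" (4x4, takes a point from camera to world coordinates); the wrist camera has in their place "mount" (4x4, takes a point from camera to tool coordinates, whose origin is the TCP and whose axes are the flange's). Camera axes: x right, y down, z forward; pixel columns grow to the right and rows downward; lengths in m; the calibration is good to about 2 mm. A picture is of the moment at which its call begins: read the wrist's pose just before it. There is no depth.
- robot.hand_in(): hands the job in; it is judged then, once.
The state is a dict: "time": time; "q": joint angles; "joint_velocities": joint speeds; "joint_torque": joint torques, N m; "position": TCP position; "tool_rot": TCP orientation; "ft_force": force on the tool from outside, world axes, zero at the start; "moment": the same for the moment, N m; "grip_width": finger opening in m; "grip_force": force on a finger pad.
Only numpy, scipy, OpenCV 4.12 (cv2) and the standard library are available. Lean on these libraries where they do the work, as an engineer would, in place of code of your own. Each camera call takes 0.05 s, during which the arm holds its last target. There are 200 camera calls.

### The job

Get the steel base moulds ready for rinsing: first shut the blue water valve (lever crosswise to the pipe), then pull the red sprung knob up, turn it to swing the wire grid aside and let it snap down into its other notch, and lay every mould on the bench flat on the floor of the white tray, none on top of another. Then pull and turn the knob back so that the grid lies over the tray and snaps down in its notch, and only after that open the valve fully again (lever in line with the pipe). Leave the bench timer and the petri dish where they are.

Things in the scene. Friction and masses are not known exactly. Their poses are not given: they have to be found in the camera images.
- rinse_station: rinse station, fixed to the bench, its place and heading vary. Aluminium base plate 206x245x5 mm carrying a white tray, a red knob and a blue-levered valve. Origin on the bench under the tray's centre, z up. Knob axis (vertical) at x +90, y -95 mm; valve stem axis at x 0, y -118 mm. A brass pipe (axis 18 mm above the bench, at most 25 mm thick) runs along y from the tray through the valve to y -162
- tray_floor (a point): centre of the tray's inner floor, 9 mm above the bench, axes as the station's. The open tray measures inside 136 (x) x 136 (y) mm, walls 4 mm thick, rim 27 mm above the bench
- knob_grip (a point): grip point of the sprung knob, on its axis, 62 mm above the bench when down: a red upright wing 42 mm long (this point's x), 14 mm thick (its y, pinch it so), from 42 to 74 mm above the bench when down. Below it hub and grid arm reach up to 42 mm. The point turns and rises with the knob
- knob_lift (a joint): how far the knob is pulled up, m: 0 = down in a notch, 0.016 = upper stop. A spring draws it down (pull 6 to 12 N). It must be up more than 0.007 to turn; let go between the notches, its pin rests on the crown and it stays up at about 0.0065
- cover_turn (a joint): turn of knob and wire grid, rad, positive clockwise from above, light friction. Notch at 0: grid over the tray (start); at 1.40: grid aside, on the tray's +x side. Stops at -0.03 and 1.43: turned as far as it goes, the pin stands over the notch (play 0.08). Grid: wire frame 137x137 mm, 33 to 39 mm above the bench when down, fixed to the knob by an arm; it rises with it
- valve (a joint): water valve, rad: 0 = shut, lever crosswise to the pipe, pointing along the station's -x; 1.57 = open, lever in line with the pipe, pointing along the station's -y, away from the tray (positive counter-clockwise from above). Stops at both ends, stays where left (friction 0.1 N m). Starts open
- lever_grip (a point): grip point on the blue valve lever, 45 mm from the stem axis and 55 mm above the bench; the lever is 12 mm thick (this point's y axis), 20 mm tall (44 to 64 mm above the bench) and ends 67 mm from the stem axis; from the point, the stem lies towards +x of the point's own axes
- bench_timer: white bench timer, 68x40x58 mm, a bystander to be left alone; origin under its centre
- petri_dish: lidded petri dish, 46 mm across, 14 mm high, front left of the tray, a bystander to be left alone; origin under its centre
- mould_1: pressed steel base mould, a small open pan 24 (x) x 37 (y) x 9 (z) mm, about 20 g, lying on the bench right of the station; origin at the centre of its underside; take it across its 24 mm width. May be absent
- mould_2: pressed steel base mould, a small open pan 24 (x) x 37 (y) x 9 (z) mm, about 20 g, lying on the bench right of the station, filled with wax; origin at the centre of its underside; take it across its 24 mm width. May be absent
- mould_3: pressed steel base mould, a small open pan 24 (x) x 37 (y) x 9 (z) mm, about 20 g, lying on the bench right of the station; origin at the centre of its underside; take it across its 24 mm width. May be absent
- mould_4: pressed steel base mould, a small open pan 24 (x) x 37 (y) x 9 (z) mm, about 20 g, lying on the bench right of the station, filled with wax; origin at the centre of its underside; take it across its 24 mm width. May be absent
- mould_5: pressed steel base mould, a small open pan 24 (x) x 37 (y) x 9 (z) mm, about 20 g, lying on the bench right of the station; origin at the centre of its underside; take it across its 24 mm width. May be absent
- mould_6: pressed steel base mould, a small open pan 24 (x) x 37 (y) x 9 (z) mm, about 20 g, lying on the bench right of the station, filled with wax; origin at the centre of its underside; take it across its 24 mm width. May be absent
Mind the look-alikes: they are no part of the job. Leave any black or yellow look-alike of the mould_6 alone.

How it is judged:
On the way, in this order (a step that is already met when the one before it is completed fails the run):
1. the valve is shut while the grid is still locked over the tray (value of joint valve below 0.12 rad and value of joint cover_turn below 0.1 rad and value of joint knob_lift below 0.0025 m), for 0.2 s.
2. the grid is swung aside and the knob has snapped down into its other notch, valve still shut (value of joint cover_turn above 1.3 rad and value of joint knob_lift below 0.0025 m and value of joint valve below 0.12 rad), for 0.2 s.
3. every mould lies flat on the tray floor, grid still aside, valve shut (all of step 2 and x of mould_1 in the frame of tray_floor between -0.068 and 0.068 m and y of mould_1 in the frame of tray_floor between -0.068 and 0.068 m and ((z of mould_1 in the frame of tray_floor below 0.004 m and angle between mould_1's own z axis and vertical below 0.15 rad) or (z of mould_1 in the frame of tray_floor below 0.0125 m and angle between mould_1's own z axis and vertical above 2.99 rad)) and x of mould_2 in the frame of tray_floor between -0.068 and 0.068 m and y of mould_2 in the frame of tray_floor between -0.068 and 0.068 m and ((z of mould_2 in the frame of tray_floor below 0.004 m and angle between mould_2's own z axis and vertical below 0.15 rad) or (z of mould_2 in the frame of tray_floor below 0.0125 m and angle between mould_2's own z axis and vertical above 2.99 rad)) and x of mould_3 in the frame of tray_floor between -0.068 and 0.068 m and y of mould_3 in the frame of tray_floor between -0.068 and 0.068 m and ((z of mould_3 in the frame of tray_floor below 0.004 m and angle between mould_3's own z axis and vertical below 0.15 rad) or (z of mould_3 in the frame of tray_floor below 0.0125 m and angle between mould_3's own z axis and vertical above 2.99 rad)) and x of mould_4 in the frame of tray_floor between -0.068 and 0.068 m and y of mould_4 in the frame of tray_floor between -0.068 and 0.068 m and ((z of mould_4 in the frame of tray_floor below 0.004 m and angle between mould_4's own z axis and vertical below 0.15 rad) or (z of mould_4 in the frame of tray_floor below 0.0125 m and angle between mould_4's own z axis and vertical above 2.99 rad)) and x of mould_5 in the frame of tray_floor between -0.068 and 0.068 m and y of mould_5 in the frame of tray_floor between -0.068 and 0.068 m and ((z of mould_5 in the frame of tray_floor below 0.004 m and angle between mould_5's own z axis and vertical below 0.15 rad) or (z of mould_5 in the frame of tray_floor below 0.0125 m and angle between mould_5's own z axis and vertical above 2.99 rad)) and x of mould_6 in the frame of tray_floor between -0.068 and 0.068 m and y of mould_6 in the frame of tray_floor between -0.068 and 0.068 m and ((z of mould_6 in the frame of tray_floor below 0.004 m and angle between mould_6's own z axis and vertical below 0.15 rad) or (z of mould_6 in the frame of tray_floor below 0.0125 m and angle between mould_6's own z axis and vertical above 2.99 rad)) and linear speed of each of mould_1, mould_2, mould_3, mould_4, mould_5, mould_6 below 0.02 m/s), for 0.2 s.
4. the grid is back over the tray and the knob has snapped down, valve still shut (all of step 1), for 0.2 s.
At the end, for the whole second after the job is handed in: valve open (joint over 1.45 rad), knob down (lift under 2.5 mm) in the notch with the grid over the tray (turn under 0.1 rad), and every mould that is present lying flat (within 0.15 rad, either way up) on the tray floor, inside the walls, none on another, at rest (value of joint valve above 1.45 rad and value of joint cover_turn below 0.1 rad and value of joint knob_lift below 0.0025 m and x of mould_1 in the frame of tray_floor between -0.068 and 0.068 m and y of mould_1 in the frame of tray_floor between -0.068 and 0.068 m and ((z of mould_1 in the frame of tray_floor below 0.004 m and angle between mould_1's own z axis and vertical below 0.15 rad) or (z of mould_1 in the frame of tray_floor below 0.0125 m and angle between mould_1's own z axis and vertical above 2.99 rad)) and x of mould_2 in the frame of tray_floor between -0.068 and 0.068 m and y of mould_2 in the frame of tray_floor between -0.068 and 0.068 m and ((z of mould_2 in the frame of tray_floor below 0.004 m and angle between mould_2's own z axis and vertical below 0.15 rad) or (z of mould_2 in the frame of tray_floor below 0.0125 m and angle between mould_2's own z axis and vertical above 2.99 rad)) and x of mould_3 in the frame of tray_floor between -0.068 and 0.068 m and y of mould_3 in the frame of tray_floor between -0.068 and 0.068 m and ((z of mould_3 in the frame of tray_floor below 0.004 m and angle between mould_3's own z axis and vertical below 0.15 rad) or (z of mould_3 in the frame of tray_floor below 0.0125 m and angle between mould_3's own z axis and vertical above 2.99 rad)) and x of mould_4 in the frame of tray_floor between -0.068 and 0.068 m and y of mould_4 in the frame of tray_floor between -0.068 and 0.068 m and ((z of mould_4 in the frame of tray_floor below 0.004 m and angle between mould_4's own z axis and vertical below 0.15 rad) or (z of mould_4 in the frame of tray_floor below 0.0125 m and angle between mould_4's own z axis and vertical above 2.99 rad)) and x of mould_5 in the frame of tray_floor between -0.068 and 0.068 m and y of mould_5 in the frame of tray_floor between -0.068 and 0.068 m and ((z of mould_5 in the frame of tray_floor below 0.004 m and angle between mould_5's own z axis and vertical below 0.15 rad) or (z of mould_5 in the frame of tray_floor below 0.0125 m and angle between mould_5's own z axis and vertical above 2.99 rad)) and x of mould_6 in the frame of tray_floor between -0.068 and 0.068 m and y of mould_6 in the frame of tray_floor between -0.068 and 0.068 m and ((z of mould_6 in the frame of tray_floor below 0.004 m and angle between mould_6's own z axis and vertical below 0.15 rad) or (z of mould_6 in the frame of tray_floor below 0.0125 m and angle between mould_6's own z axis and vertical above 2.99 rad)) and linear speed of each of mould_1, mould_2, mould_3, mould_4, mould_5, mould_6 below 0.02 m/s); the robot touches nothing.
It fails at once if the bench timer is pushed more than 40 mm (distance of bench_timer from where it was at the start of the episode above 0.04 m).
It fails at once if the petri dish is pushed more than 40 mm (distance of petri_dish from where it was at the start of the episode above 0.04 m).
Of mould_1, mould_2, mould_3, mould_4, mould_5, mould_6 only 4 to 6 are there at a start; the rules pass over those that are not, and their reading is None.
At some moment in a run one of mould_1, mould_2, mould_3, mould_4, mould_5, mould_6 may be knocked a few centimetres aside while the robot is not near it.
Once in a run the grip may slacken for a moment while it holds something.
It also fails if it takes over 210 s, if anything falls off the work surface, if the arm or the gripper's body presses on something with over 40 N, if the wrist force passes 120 N, or if a joint passes its speed limit or range.

## Working session

There is one attempt and no reset: what is moved stays moved. The work goes in short steps, Python scripts to look and compute and a tool call to move; the robot and the scene stay as the last step left them, time stands still between calls to the robot, and variables do not carry over. Pictures are saved under pics/ and viewed, at most 14 in all, crops included, and the job is handed in when it is done.

Besides the shell and the picture viewer there is one more tool, called after "Call:" as name(argument=value, ...) on one line, values as JSON. arm_command: Moves the arm, as the interface text tells. Its arguments: {"type":"object","properties":{"delta_rot":{"type":"array","items":{"type":"array","items":{"type":"number"}}},"delta_pos":{"type":"array","items":{"type":"array","items":{"type":"number"}}},"gripper":{"type":"array","items":{"type":"number"}},"grip_force":{"type":"number"}},"required":["delta_rot","delta_pos","gripper"]}

```bash
ls; mkdir -p pics
python3 - <<'E'
from rig import status, viewer, robot
import cv2,numpy as np
o=status.get_obs();print(o)
for n in("top","scene"):
    c=viewer.camera(n);cv2.imwrite(f"pics/{n}0.png",c["pixels"]);print(n,c["fx"],c["fy"],c["cx"],c["cy"],c["k1"],np.round(c["pose"],4).tolist())
    np.save(f"pics/{n}0.npy",c,allow_pickle=True)
E
```

```text
pics
{'time': 0.0, 'q': array([ 1.07947834e+00,  5.28465546e-01,  1.43391123e+00,  1.81269687e-06,
        1.18138920e+00, -1.78535403e-01]), 'joint_velocities': array([-7.30584523e-04,  1.53684376e-03, -7.80004848e-04,  4.95542873e-04,
       -2.35531902e-03, -6.04991135e-05]), 'joint_torque': array([ 1.09566132e-03, -4.40036523e+01, -1.76598090e+01,  6.34386786e-02,
        5.81715989e-02, -1.58438556e-04]), 'position': array([0.19195657, 0.5940182 , 0.22156918]), 'tool_rot': array([ 1.55754811e-01,  9.87795150e-01, -1.02600541e-03, -3.57977253e-04]), 'ft_force': array([ 0.29028611, -0.24396766,  0.23223462]), 'moment': array([-0.02385253,  0.01567898, -0.0324247 ]), 'grip_force': 0.0, 'grip_width': 0.08722378875792444}
top 438.24873379204547 438.24873379204547 324.2414327445962 199.36321969029538 0.03871147395774311 [[-0.0143, -0.9856, 0.1685, 0.3927], [-0.9999, 0.0155, 0.006, -0.0726], [-0.0085, -0.1684, -0.9857, 1.0254], [0.0, 0.0, 0.0, 1.0]]
scene 443.88217992864577 443.88217992864577 320.5149461192953 196.07704648792856 -0.06693323576851107 [[0.8565, -0.3934, 0.3341, 0.186], [-0.516, -0.6695, 0.5344, -0.6295], [0.0134, -0.6301, -0.7764, 0.889], [0.0, 0.0, 0.0, 1.0]]
```

View pics/top0.png

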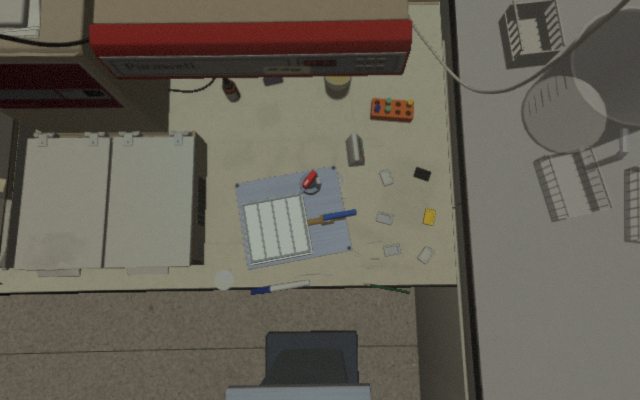

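View pics/scene0.png

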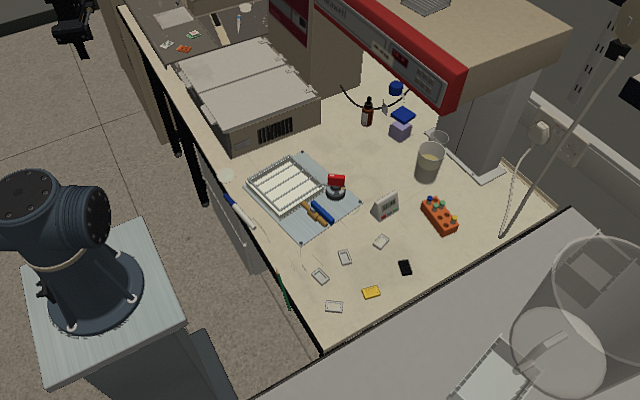

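Four steel moulds are in the top view at about (386,177), (385,218), (392,250) and (426,255). The black one at (423,174) and the yellow one at (429,217) are look-alikes and stay put. The timer is at (355,150), the dish at (224,280), the knob at (310,180) and the valve lever at (340,214).

```bash
cat > h.py <<'E'
import cv2,numpy as np
from scipy.spatial.transform import Rotation as R
from rig import status,viewer,robot
def world(c,uv,z,pose=None):
    uv=np.atleast_2d(np.float64(uv)); P=c["pose"] if pose is None else pose
    K=np.array([[c["fx"],0,c["cx"]],[0,c["fy"],c["cy"]],[0,0,1.]])
    n=cv2.undistortPoints(uv[:,None],K,np.array([c["k1"],0,0,0.]))[:,0]
    d=np.c_[n,np.ones(len(n))]@P[:3,:3].T; o=P[:3,3]
    return (o+d*((z-o[2])/d[:,2])[:,None])[:,:2]
def toolpose(o):
    T=np.eye(4);T[:3,:3]=R.from_quat(o["tool_rot"]).as_matrix();T[:3,3]=o["position"];return T
def blobs(m,a0=20):
    cs,_=cv2.findContours(m.astype(np.uint8),cv2.RETR_EXTERNAL,cv2.CHAIN_APPROX_NONE)
    return [c[:,0] for c in cs if cv2.contourArea(c)>=a0]
def rect(p): # world points -> centre,sizes,long-axis angle deg
    b=cv2.boxPoints(cv2.minAreaRect(np.float32(p*1000)))/1000; e1,e2=b[1]-b[0],b[2]-b[1]
    if np.hypot(*e1)<np.hypot(*e2):e1,e2=e2,e1
    return b.mean(0).round(4),np.hypot(*e1).round(4),np.hypot(*e2).round(4),round(np.degrees(np.arctan2(e1[1],e1[0]))%180,1)
E
python3 - <<'E'
from h import *
c=np.load("pics/top0.npy",allow_pickle=True).item();im=c["pixels"];hsv=cv2.cvtColor(im,cv2.COLOR_BGR2HSV)
H,S,V=cv2.split(hsv)
roi=np.zeros(H.shape,bool);roi[155:275,225:450]=1
for n,m,z,a in(("blue",(H>100)&(H<125)&(S>120),.064,20),("red",((H<8)|(H>172))&(S>150),.074,20)):
    for b in blobs(m&roi,a): print(n,b.mean(0),*rect(world(c,b,z)))
for p in [(270,215),(240,205),(330,190),(386,177),(385,218),(392,250),(426,255),(400,200),(355,150)]: print(p,hsv[p[1],p[0]])
plate=(H>95)&(H<130)&(S>25)&(S<110)&roi
for b in blobs(plate,200): print("plate",*rect(world(c,b,.005)))
ts=np.zeros(H.shape,bool);ts[160:275,365:445]=1
m=(S<25)&ts
for b in blobs(m,25): print("mould",b.mean(0).round(),*rect(world(c,b,.009)))
cr=cv2.resize(im[155:275,365:445],None,fx=5,fy=5,interpolation=2);cr2=cv2.resize(im[155:275,225:365],None,fx=5,fy=5,interpolation=2)
cv2.imwrite("pics/c1.png",cr);cv2.imwrite("pics/c2.png",cr2)
E
```

```text
blue [339.02941176 214.29411765] [ 0.5231 -0.0992] 0.0717 0.0103 98.7
red [308.66666667 179.28571429] [ 0.6025 -0.0333] 0.0392 0.0121 143.0
(270, 215) [ 53  14 166]
(240, 205) [102  27 122]
(330, 190) [102  30 126]
(386, 177) [ 28  27 134]
(385, 218) [ 50  12 126]
(392, 250) [ 45   8 126]
(426, 255) [ 32  31 139]
(400, 200) [ 26  47 129]
(355, 150) [ 41  15 138]
plate [ 0.4695 -0.0319] 0.1764 0.071 99.7
plate [0.5997 0.0538] 0.1756 0.0467 100.7
plate [ 0.5858 -0.058 ] 0.1117 0.0858 10.3
mould [426. 254.] [ 0.4345 -0.297 ] 0.0354 0.0211 143.8
mould [392. 250.] [ 0.4469 -0.2202] 0.0351 0.0219 100.4
mould [384. 217.] [ 0.5209 -0.2058] 0.0351 0.0224 72.9
mould [386. 177.] [ 0.6183 -0.2132] 0.0342 0.0226 17.8
```

View pics/c1.png

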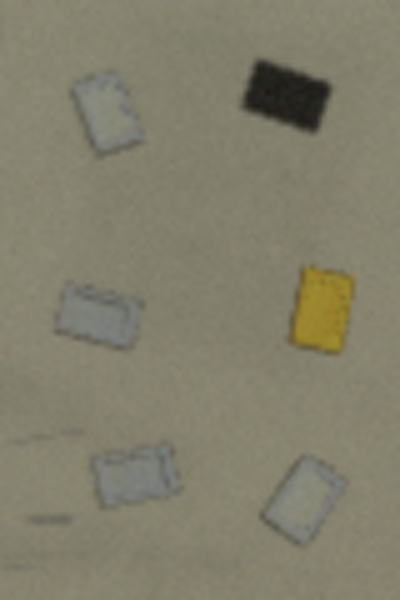

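View pics/c2.png

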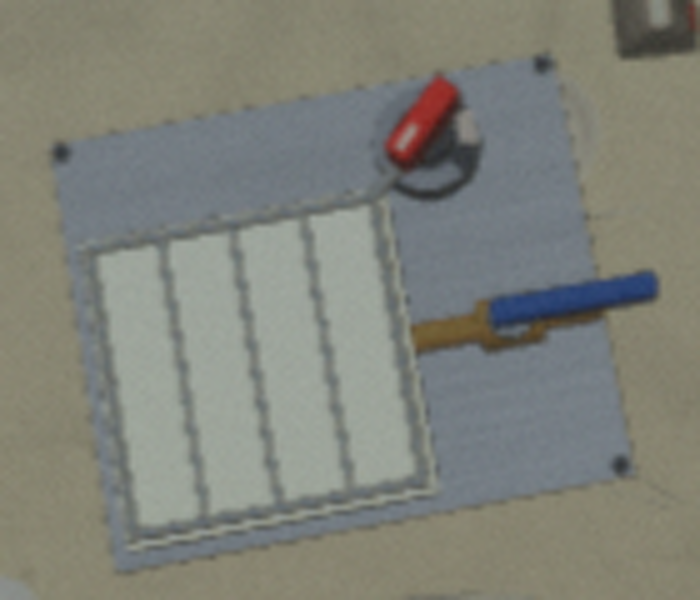

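The crops confirm it. There are four grey steel moulds, at crop-1 pixels (108,112), (98,315), (137,475) and (303,500). Black at (287,95) and yellow at (322,310) are the look-alikes. Crop 2 shows the grid over the tray and the lever in line with the pipe. Station yaw is about 10°, with the stem at about (0.518,-0.069). That predicts the knob at (0.602,-0.031), which matches the measurement.

```bash
cat >> h.py <<'E'
def go(x,y,z,psi,o=None):
    o=o or status.get_obs();T=toolpose(o);a=np.radians(psi)
    Rt=np.array([[-np.sin(a),np.cos(a),0],[np.cos(a),np.sin(a),0],[0,0,-1]]) # tool x,y,z as columns below
    Rt=np.c_[[-np.sin(a),np.cos(a),0],[np.cos(a),np.sin(a),0],[0,0,-1]]
    dp=T[:3,:3].T@(np.array([x,y,z])-T[:3,3]); dr=np.degrees(R.from_matrix(T[:3,:3].T@Rt).as_rotvec())
    print("pos",dp.round(4).tolist(),"rot",dr.round(1).tolist(),"rows>=",int(max(np.linalg.norm(dp)/.0417,np.linalg.norm(dr)/7.16))+1)
def psi():
    t=toolpose(status.get_obs());return np.degrees(np.arctan2(t[1,1],t[0,1])).round(1)
E
python3 - <<'E'
from h import *
c=np.load("pics/top0.npy",allow_pickle=True).item()
k=np.array([[50,140],[550,55],[632,478],[118,572]])/5+[225,155]
w=world(c,k,.005);print(w.round(4));e=np.roll(w,-1,0)-w;print(np.hypot(*e.T),np.degrees(np.arctan2(e[:,1],e[:,0])))
tr=np.array([[85,248],[380,195],[435,490],[130,548]])/5+[225,155];t=world(c,tr,.036);print(t.mean(0))
print("timer",world(c,[355,150],.05),"dish",world(c,[224,280],.014))
go(.5255,-.113,.13,9)
E
```

```text
[[ 0.61    0.1452]
 [ 0.6478 -0.0933]
 [ 0.446  -0.1275]
 [ 0.4067  0.1098]]
[0.24147189 0.20465796 0.24048456 0.20640707] [ -81.00732097 -170.37897715   99.40629204    9.89153107]
[0.49624373 0.04248931]
timer [[ 0.67352714 -0.13901606]] dish [[0.38379459 0.16347088]]
pos [-0.5349, -0.57, 0.0926] rot [-0.1, 0.0, 63.1] rows>= 19
```

Call:
arm_command(delta_rot=[[0,0,63],[0,0,63],[0,0,63],[0,0,63],[0,0,63],[0,0,63],[0,0,63],[0,0,63],[0,0,63],[0,0,63],[0,0,63],[0,0,63]], delta_pos=[[-0.535,-0.57,0.09],[-0.535,-0.57,0.09],[-0.535,-0.57,0.09],[-0.535,-0.57,0.09],[-0.535,-0.57,0.09],[-0.535,-0.57,0.09],[-0.535,-0.57,0.09],[-0.535,-0.57,0.09],[-0.535,-0.57,0.09],[-0.535,-0.57,0.09],[-0.535,-0.57,0.09],[-0.535,-0.57,0.09]], gripper=[0.2,0.2,0.2,0.2,0.2,0.2,0.2,0.2,0.2,0.2,0.2,0.2])

```text
time: 1.1
position: [0.4046, 0.1436, 0.1651]
tool_rot: [0.649, 0.761, -0.0, -0.0]
ft_force: [1.4, 0.0, 0.1]
grip_width: 0.035
grip_force: 0.0
```

```bash
python3 -c "
from h import *
print(status.get_obs()['grip_width']);go(.524,-.115,.13,9.5)"
```

```text
0.03497675391209461
pos [-0.2742, 0.0771, 0.035] rot [-0.0, -0.0, -0.4] rows>= 7
```

Call:
arm_command(delta_rot=[[0,0,0],[0,0,0],[0,0,0],[0,0,0],[0,0,0],[0,0,0],[0,0,0],[0,0,0],[0,0,0],[0,0,0]], delta_pos=[[-0.274,0.077,0.035],[-0.274,0.077,0.035],[-0.274,0.077,0.035],[-0.274,0.077,0.035],[-0.274,0.077,0.035],[-0.274,0.077,0.035],[-0.274,0.077,0.035],[-0.274,0.077,0.035],[-0.274,0.077,0.035],[-0.274,0.077,0.035]], gripper=[0.2,0.2,0.2,0.2,0.2,0.2,0.2,0.2,0.2,0.2])

```text
time: 1.93
position: [0.5223, -0.1123, 0.1298]
tool_rot: [0.649, 0.761, -0.0, -0.001]
ft_force: [-0.2, 0.6, -0.6]
grip_width: 0.0347
grip_force: 0.0
```

Run:
```python
from h import *
o=status.get_obs();c=viewer.camera("wrist");cv2.imwrite("pics/w1.png",c["pixels"])
P=toolpose(o)@c["mount"]
H,S,V=cv2.split(cv2.cvtColor(c["pixels"],cv2.COLOR_BGR2HSV))
for b in blobs((H>100)&(H<125)&(S>120),300): print("blue",b.mean(0),*rect(world(c,b,.064,P)))
print(o['position'],psi());go(.524,-.115,.039,9.5)
```

```text
blue [325.43438914 187.2760181 ] [ 0.5216 -0.097 ] 0.0737 0.0106 98.9
[ 0.52233888 -0.1123486   0.12978793] 9.1
pos [-0.0037, 0.0015, 0.091] rot [-0.1, -0.1, -0.4] rows>= 3
```

View pics/w1.png

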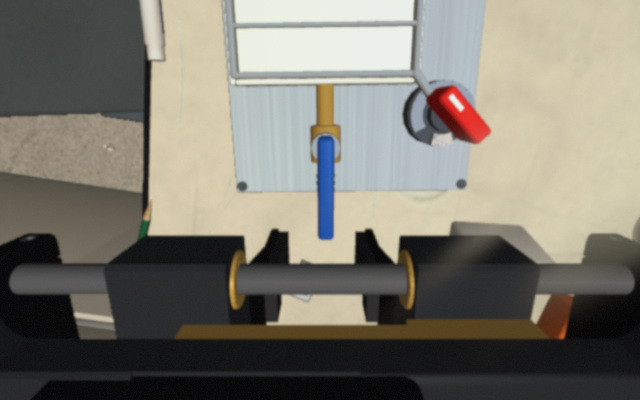

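The wrist view shows the lever from (325,140) to (325,240), centred between the fingers. I'll descend and pinch it.

Call:
arm_command(delta_rot=[[0,0,0],[0,0,0],[0,0,0],[0,0,0],[0,0,0],[0,0,0],[0,0,0],[0,0,0],[0,0,0],[0,0,0]], delta_pos=[[0,0.001,0.03],[0,0.001,0.06],[0,0.001,0.091],[0,0.001,0.091],[0,0.001,0.091],[0,0.001,0.091],[0,0.001,0.091],[0,0.001,0.091],[0,0.001,0.091],[0,0.001,0.091]], gripper=[0.2,0.2,0.2,0.2,0.2,1,1,1,1,1], grip_force=20)

```text
time: 2.82
position: [0.5253, -0.1131, 0.0407]
tool_rot: [0.649, 0.761, 0.0, 0.001]
ft_force: [0.5, -0.4, 5.4]
grip_width: 0.0116
grip_force: 20.0
```

Run:
```python
from h import *
o=status.get_obs();p=o['position'];T=toolpose(o);print(p,psi(),o['grip_width'])
s=np.array([.517,-.0675]);r=p[:2]-s
for i in range(1,17):
    a=-np.radians(5.8*i); q=s+np.array([[np.cos(a),-np.sin(a)],[np.sin(a),np.cos(a)]])@r
    print(round(5.8*i,1),(T[:3,:3].T@np.r_[q-p[:2],0]).round(4)[:2].tolist())
```

```text
[ 0.52530687 -0.11312999  0.04070829] 9.1 0.011646914108330467
5.8 [0.0001, -0.0047]
11.6 [0.0007, -0.0093]
17.4 [0.0018, -0.0139]
23.2 [0.0034, -0.0183]
29.0 [0.0053, -0.0226]
34.8 [0.0077, -0.0266]
40.6 [0.0105, -0.0304]
46.4 [0.0137, -0.0339]
52.2 [0.0172, -0.037]
58.0 [0.021, -0.0398]
63.8 [0.025, -0.0422]
69.6 [0.0293, -0.0441]
75.4 [0.0337, -0.0456]
81.2 [0.0383, -0.0467]
87.0 [0.0429, -0.0473]
92.8 [0.0476, -0.0474]
```

Call:
arm_command(delta_rot=[[0,0,5.8],[0,0,11.6],[0,0,17.4],[0,0,23.2],[0,0,29],[0,0,34.8],[0,0,40.6],[0,0,46.4],[0,0,52.2],[0,0,58],[0,0,63.8],[0,0,69.6]], delta_pos=[[0,-0.0047,0],[0.0007,-0.0093,0],[0.0018,-0.0139,0],[0.0034,-0.0183,0],[0.0053,-0.0226,0],[0.0077,-0.0266,0],[0.0105,-0.0304,0],[0.0137,-0.0339,0],[0.0172,-0.037,0],[0.021,-0.0398,0],[0.025,-0.0422,0],[0.0293,-0.0441,0]], gripper=[1,1,1,1,1,1,1,1,1,1,1,1])

```text
time: 3.82
position: [0.4798, -0.0914, 0.0407]
tool_rot: [0.968, 0.252, 0.004, 0.002]
ft_force: [5.7, 3.3, 2.3]
grip_width: 0.0119
grip_force: 20.0
```

Run:
```python
from h import *
o=status.get_obs();p=o['position'];T=toolpose(o);print(p,psi(),o['grip_width'],o['ft_force'],o['grip_force'])
s=np.array([.517,-.0675]);r=p[:2]-s;print(np.hypot(*r),np.degrees(np.arctan2(r[1],r[0])))
```

```text
[ 0.47982534 -0.09136632  0.04065219] -60.9 0.0118631590566371 [5.73208553 3.29582712 2.26363388] 19.994948760140687
0.044176427454305375 -147.29932741858906
```

Call:
arm_command(delta_rot=[[0,0,6],[0,0,12],[0,0,18],[0,0,23],[0,0,23],[0,0,23],[0,0,23],[0,0,23],[0,0,23],[0,0,23],[0,0,23],[0,0,23]], delta_pos=[[0.0002,-0.0047,0],[0.001,-0.0093,0],[0.0022,-0.0138,0],[0.0036,-0.0178,0],[0.0036,-0.0178,0],[0.0036,-0.0178,0],[0.0036,-0.0178,0],[0.0036,-0.0178,0],[0.0036,-0.0178,0],[0.0036,-0.0178,-0.04],[0.0036,-0.0178,-0.08],[0.0036,-0.0178,-0.1]], gripper=[1,1,1,1,1,1,0.3,0.3,0.3,0.3,0.3,0.3])

```text
time: 4.82
position: [0.471, -0.0733, 0.1415]
tool_rot: [0.998, 0.057, 0.0, -0.0]
ft_force: [1.4, -0.5, 0.5]
grip_width: 0.0299
grip_force: 0.0
```

Run:
```python
from h import *
o=status.get_obs();P=toolpose(o);print(o['position'],psi(),o['ft_force'])
c=viewer.camera("wrist");P=P@c["mount"]
H,S,V=cv2.split(cv2.cvtColor(c["pixels"],cv2.COLOR_BGR2HSV))
for b in blobs((H>100)&(H<125)&(S>120),300): print("w blue",b.mean(0),*rect(world(c,b,.064,P)))
c=viewer.camera("top");H,S,V=cv2.split(cv2.cvtColor(c["pixels"],cv2.COLOR_BGR2HSV))
for b in blobs((H>100)&(H<125)&(S>120),20): print("t blue",b.mean(0),*rect(world(c,b,.064)))
go(.602,-.0325,.14,53)
```

```text
[ 0.47095314 -0.07330741  0.14147019] -83.5 [ 1.40995105 -0.47104654  0.50166529]
w blue [325.68075117 177.76056338] [ 0.4898 -0.0746] 0.0742 0.0107 9.9
pos [0.1334, -0.0265, 0.003] rot [0.5, 0.0, -136.5] rows>= 20
```

Call:
arm_command(delta_rot=[[0,0,-12],[0,0,-24],[0,0,-36],[0,0,-48],[0,0,-60],[0,0,-72],[0,0,-84],[0,0,-84],[0,0,-84],[0,0,-84],[0,0,-84],[0,0,-84]], delta_pos=[[0,0,0],[0.02,-0.005,0],[0.04,-0.01,0],[0.06,-0.015,0],[0.06,-0.015,0],[0.06,-0.015,0],[0.06,-0.015,0],[0.06,-0.015,0],[0.06,-0.015,0],[0.06,-0.015,0],[0.06,-0.015,0],[0.06,-0.015,0]], gripper=[0.2,0.2,0.2,0.2,0.2,0.2,0.2,0.2,0.2,0.2,0.2,0.2])

```text
time: 5.92
position: [0.527, -0.0512, 0.1379]
tool_rot: [0.702, 0.712, -0.001, -0.002]
ft_force: [-0.0, -0.1, -0.6]
grip_width: 0.035
grip_force: 0.0
```

Run:
```python
from h import *
o=status.get_obs();P=toolpose(o);print(o['position'],psi())
c=viewer.camera("wrist");P=P@c["mount"]
H,S,V=cv2.split(cv2.cvtColor(c["pixels"],cv2.COLOR_BGR2HSV))
for b in blobs(((H<6)|(H>174))&(S>170),200): print("w red",b.mean(0),*rect(world(c,b,.074,P)))
go(.602,-.0325,.12,53)
```

```text
[ 0.52698539 -0.05118927  0.13785975] 0.8
w red [429.46296296 184.77777778] [ 0.6011 -0.0312] 0.0396 0.012 143.2
pos [0.0175, 0.0754, 0.0176] rot [-0.2, -0.2, -52.1] rows>= 8
```

Call:
arm_command(delta_rot=[[0,0,-7],[0,0,-14],[0,0,-21],[0,0,-28],[0,0,-35],[0,0,-42],[0,0,-49],[0,0,-52],[0,0,-52],[0,0,-52],[0,0,-52],[0,0,-52]], delta_pos=[[0.018,0.074,0.01],[0.018,0.074,0.01],[0.018,0.074,0.01],[0.018,0.074,0.01],[0.018,0.074,0.01],[0.018,0.074,0.01],[0.018,0.074,0.01],[0.018,0.074,0.01],[0.018,0.074,0.01],[0.018,0.074,0.04],[0.018,0.074,0.07],[0.018,0.074,0.07]], gripper=[0.2,0.2,0.2,0.2,0.2,0.2,0.2,0.2,0.2,0.2,0.2,0.2])

```text
time: 6.97
position: [0.5976, -0.0321, 0.0638]
tool_rot: [0.323, 0.946, -0.001, -0.006]
ft_force: [-1.0, 1.2, -0.8]
grip_width: 0.035
grip_force: 0.0
```

```bash
python3 -c "
from h import *
print(status.get_obs()['ft_force']);go(.6012,-.0315,.046,53)"
```

```text
[-0.95713347  1.18862838 -0.80511895]
pos [-0.0027, 0.0028, 0.0177] rot [-0.3, -0.7, -0.7] rows>= 1
```

Call:
arm_command(delta_rot=[[0,0,0],[0,0,0],[0,0,0],[0,0,0],[0,0,0],[0,0,0],[0,0,0],[0,0,0],[0,0,0],[0,0,0],[0,0,0]], delta_pos=[[-0.001,0.001,0.018],[-0.001,0.001,0.018],[-0.001,0.001,0.018],[-0.001,0.001,0.018],[-0.001,0.001,0.018],[-0.001,0.001,0.018],[-0.001,0.001,0.012],[-0.001,0.001,0.005],[-0.001,0.001,0.005],[-0.001,0.001,0.005],[-0.001,0.001,0.005]], gripper=[0.2,0.2,1,1,1,1,1,1,1,1,1], grip_force=45)

```text
time: 7.88
position: [0.6042, -0.033, 0.064]
tool_rot: [0.322, 0.947, 0.0, 0.0]
ft_force: [3.5, 1.1, -9.3]
grip_width: 0.0136
grip_force: 45.0
```

```bash
python3 -c "
from h import *
o=status.get_obs();print(o['position'],psi(),o['ft_force'],o['moment'],o['grip_width'])"
```

```text
[ 0.6041892  -0.0329917   0.06401734] 52.5 [ 3.48320986  1.07480404 -9.26477749] [ 0.10442705 -0.69279557  0.01205212] 0.0135969869981417
```

Call:
arm_command(delta_rot=[[0,0,7],[0,0,14],[0,0,21],[0,0,28],[0,0,35],[0,0,42],[0,0,49],[0,0,56],[0,0,63],[0,0,70],[0,0,77],[0,0,81]], delta_pos=[[0,0,0],[0,0,0],[0,0,0],[0,0,0],[0,0,0],[0,0,0],[0,0,0],[0,0,0],[0,0,0],[0,0,0],[0,0,0],[0,0,0]], gripper=[1,1,1,1,1,1,1,1,1,1,1,1])

```text
time: 8.88
position: [0.6022, -0.0333, 0.0634]
tool_rot: [0.861, 0.509, -0.002, -0.001]
ft_force: [0.8, -0.9, -9.0]
grip_width: 0.0135
grip_force: 44.9
```

```bash
python3 -c "
from h import *
o=status.get_obs();print(o['position'],psi(),o['ft_force'],o['moment'],o['grip_width'])"
```

```text
[ 0.60222196 -0.0332681   0.0633574 ] -28.8 [ 0.81863035 -0.86918822 -8.96495226] [-0.18214584 -0.07093901  0.02964907] 0.01351195129339825
```

Call:
arm_command(delta_rot=[[0,0,0],[0,0,0],[0,0,0],[0,0,0],[0,0,0],[0,0,0],[0,0,0],[0,0,0],[0,0,0],[0,0,0],[0,0,0]], delta_pos=[[0,0,0],[0,0,0.006],[0,0,0.012],[0,0,0.012],[0,0,0.012],[0,0,0.012],[0,0,0.012],[0,0,-0.02],[0,0,-0.05],[0,0,-0.08],[0,0,-0.08]], gripper=[1,1,1,1,0.3,0.3,0.3,0.3,0.3,0.3,0.3])

```text
time: 9.8
position: [0.6091, -0.0339, 0.1509]
tool_rot: [0.859, 0.511, 0.005, 0.005]
ft_force: [0.7, -0.3, 0.3]
grip_width: 0.0307
grip_force: 0.0
```

Run:
```python
from h import *
o=status.get_obs();P=toolpose(o);print(o['position'],psi())
c=viewer.camera("scene");cv2.imwrite("pics/s2.png",cv2.resize(c["pixels"][130:330,220:480],None,fx=3,fy=3))
c=viewer.camera("wrist");P=P@c["mount"]
H,S,V=cv2.split(cv2.cvtColor(c["pixels"],cv2.COLOR_BGR2HSV))
for b in blobs(((H<6)|(H>174))&(S>170),200): print("w red",b.mean(0),*rect(world(c,b,.074,P)))
```

```text
[ 0.60913828 -0.03388637  0.15091453] -28.5
w red [314.17777778 202.68148148] [ 0.6051 -0.03  ] 0.0447 0.0133 60.8
```

View pics/s2.png

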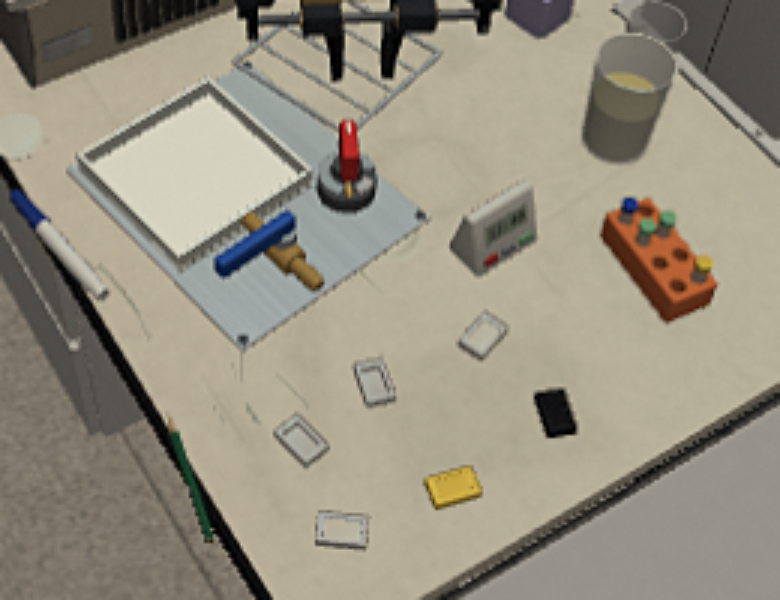

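The scene crop shows the grid aside at (340,70), the lever crosswise at (257,243), and the moulds still in place at (483,335), (375,382), (302,440) and (342,530). I'll move over the moulds, then check the knob height by triangulation.

```bash
python3 -c "
from h import *
go(.5209,-.2058,.13,-17)"
```

```text
pos [-0.1921, 0.0078, 0.016] rot [0.3, -0.1, -11.5] rows>= 5
```

Call:
arm_command(delta_rot=[[0,0,-11.5],[0,0,-11.5],[0,0,-11.5],[0,0,-11.5],[0,0,-11.5],[0,0,-11.5],[0,0,-11.5],[0,0,-11.5]], delta_pos=[[-0.192,0.008,0],[-0.192,0.008,0],[-0.192,0.008,0],[-0.192,0.008,0],[-0.192,0.008,0],[-0.192,0.008,0],[-0.192,0.008,0],[-0.192,0.008,0]], gripper=[-0.15,-0.15,-0.15,-0.15,-0.15,-0.15,-0.15,-0.15])

```text
time: 10.57
position: [0.5189, -0.2048, 0.1433]
tool_rot: [0.804, 0.594, -0.0, -0.001]
ft_force: [-0.9, 0.1, 0.1]
grip_width: 0.05
grip_force: 0.0
```

```bash
cat >> h.py <<'E'
def ray(c,uv):
    a=world(c,uv,0.)[0];return c["pose"][:3,3],np.r_[a,0.]-c["pose"][:3,3]
def tri(c1,u1,c2,u2):
    (o1,d1),(o2,d2)=ray(c1,u1),ray(c2,u2);d1/=np.linalg.norm(d1);d2/=np.linalg.norm(d2)
    s=np.linalg.lstsq(np.c_[d1,-d2],o2-o1,rcond=None)[0];a,b=o1+s[0]*d1,o2+s[1]*d2
    return (a+b)/2,np.linalg.norm(a-b)
def redtop(c):
    H,S,V=cv2.split(cv2.cvtColor(c["pixels"],cv2.COLOR_BGR2HSV))
    m=((H<6)|(H>174))&(S>150);r=np.zeros_like(m);r[140:215,260:350]=1
    return max(blobs(m&r,8),key=len)
def moulds(c,P=None,box=(155,275,365,460)):
    H,S,V=cv2.split(cv2.cvtColor(c["pixels"],cv2.COLOR_BGR2HSV))
    m=(S<25)&(V>60);r=np.zeros_like(m);r[box[0]:box[1],box[2]:box[3]]=1
    for b in blobs(m&r,25): print("mould",b.mean(0).round(),*rect(world(c,b,.009,P)))
E
python3 - <<'E'
from h import *
t0=np.load("pics/top0.npy",allow_pickle=True).item();s0=np.load("pics/scene0.npy",allow_pickle=True).item()
t=viewer.camera("top");s=viewer.camera("scene")
for a,b in((t0,s0),(t,s)):
    ra,rb=redtop(a),redtop(b);print(ra.mean(0),rb.mean(0),*tri(a,ra.mean(0),b,rb.mean(0)))
moulds(t);cv2.imwrite("pics/t3.png",t["pixels"])
o=status.get_obs();print(o['position'],psi());go(.5209,-.2058,.13,-17)
E
```

```text
[308.66666667 179.28571429] [335.41509434 179.52830189] [ 0.60350716 -0.03185971  0.05894007] 0.0020200899683362893Traceback (most recent call last):
  File "<stdin>", line 5, in <module>
  File "h.py", line 36, in redtop
    return max(blobs(m&r,8),key=len)
ValueError: max() iterable argument is empty
```

Run:
```python
from h import *
o=status.get_obs();P=toolpose(o);print(o['position'],psi())
c=viewer.camera("wrist");moulds(c,P@c["mount"],(0,230,0,640))
t=viewer.camera("top");moulds(t)
s=viewer.camera("scene");r=redtop(s);print(r.min(0),r.max(0),len(r)); s0=np.load("pics/scene0.npy",allow_pickle=True).item();r=redtop(s0);print(r.min(0),r.max(0))
go(.5209,-.2058,.003,-17)
```

```text
[ 0.51942094 -0.20409601  0.14373103] -16.9
mould [252. 218.] [ 0.4451 -0.216 ] 0.0306 0.023 100.2
mould [323. 186.] [ 0.5192 -0.2042] 0.0351 0.0215 73.2
mould [128. 170.] [ 0.3543 -0.1384] 0.0213 0.0162 178.1
mould [427. 164.] [ 0.6154 -0.2117] 0.0345 0.0228 20.4
mould [492.  80.] [ 0.6837 -0.1569] 0.0167 0.0039 7.7
mould [ 49. 112.] [ 0.3003 -0.0624] 0.1325 0.124 177.8
mould [343.  34.] [ 0.5723 -0.0858] 0.0081 0.0047 21.5
mould [516.  47.] [ 0.7057 -0.1369] 0.0762 0.0083 5.3
mould [85. 28.] [ 0.3729 -0.0203] 0.0108 0.0078 83.1
mould [247.  69.] [ 0.4867 -0.0915] 0.091 0.0598 13.2
mould [345.  35.] [ 0.5752 -0.0932] 0.1334 0.0621 163.1
mould [170.   4.] [ 0.4475 -0.024 ] 0.019 0.008 176.4
mould [193.  18.] [ 0.4678 -0.0358] 0.0727 0.0459 5.5
mould [71.  8.] [ 0.369  -0.0039] 0.0151 0.0047 101.6Traceback (most recent call last):
  File "<stdin>", line 5, in <module>
  File "h.py", line 36, in redtop
    return max(blobs(m&r,8),key=len)
ValueError: max() iterable argument is empty
```

Call:
arm_command(delta_rot=[[0,0,0],[0,0,0],[0,0,0],[0,0,0],[0,0,0],[0,0,0],[0,0,0],[0,0,0],[0,0,0],[0,0,0],[0,0,0],[0,0,0]], delta_pos=[[0,0,0.04],[0,0,0.08],[0,0,0.12],[0,0,0.139],[0,0,0.139],[0,0,0.139],[0,0,0.139],[0,0,0.139],[0,0,0.139],[0,0,0.12],[0,0,0.08],[0,0,0.06]], gripper=[-0.15,-0.15,-0.15,-0.15,-0.15,1,1,1,1,1,1,1], grip_force=20)

```text
time: 11.82
position: [0.5203, -0.2061, 0.0874]
tool_rot: [0.804, 0.595, 0.001, 0.002]
ft_force: [0.4, -1.0, 0.4]
grip_width: 0.0113
grip_force: 0.0
```

```bash
cat >> h.py <<'E'
def tray(x,y,yaw=9.6,c=(.4972,.0465)):
    a=np.radians(yaw);return c[0]+x*np.cos(a)-y*np.sin(a),c[1]+x*np.sin(a)+y*np.cos(a)
E
python3 - <<'E'
from h import *
o=status.get_obs();print(o['grip_width'],o['position'])
for t in((-.03,-.03),(.03,-.03),(-.03,.03),(.03,.03)): print(t,np.round(tray(*t),4))
go(*tray(-.03,.03),.09,9.6)
E
```

```text
0.011280007352912534 [ 0.52026592 -0.20611618  0.08738709]
(-0.03, -0.03) [0.4726 0.0119]
(0.03, -0.03) [0.5318 0.0219]
(-0.03, 0.03) [0.4626 0.0711]
(0.03, 0.03) [0.5218 0.0811]
pos [0.2482, -0.1362, -0.0033] rot [0.2, 0.1, -26.6] rows>= 7
```

Call:
arm_command(delta_rot=[[0,0,0],[0,0,0],[0,0,0],[0,0,0],[0,0,0]], delta_pos=[[0,0,-0.05],[0,0,-0.05],[0,0,-0.05],[0,0,-0.05],[0,0,-0.05]], gripper=[-0.15,-0.15,-0.15,-0.15,-0.15])

```text
time: 12.23
position: [0.5182, -0.205, 0.1333]
tool_rot: [0.804, 0.595, -0.0, -0.001]
ft_force: [-0.1, -0.2, -0.8]
grip_width: 0.0368
grip_force: 0.0
```

Run:
```python
from h import *
o=status.get_obs();P=toolpose(o);print(o['position'],psi(),o['grip_width'])
c=viewer.camera("wrist");moulds(c,P@c["mount"],(100,240,200,450));cv2.imwrite("pics/w4.png",c["pixels"])
```

```text
[ 0.5182271  -0.20495819  0.13333794] -17.0 0.036785374774255114
mould [251. 223.] [ 0.4457 -0.2184] 0.035 0.0232 99.5
mould [324. 187.] [ 0.5195 -0.2043] 0.0349 0.0217 73.1
mould [431. 165.] [ 0.6156 -0.2121] 0.0343 0.0228 18.4
mould [233. 107.] [ 0.4672 -0.1205] 0.0557 0.0212 163.0
```

View pics/w4.png

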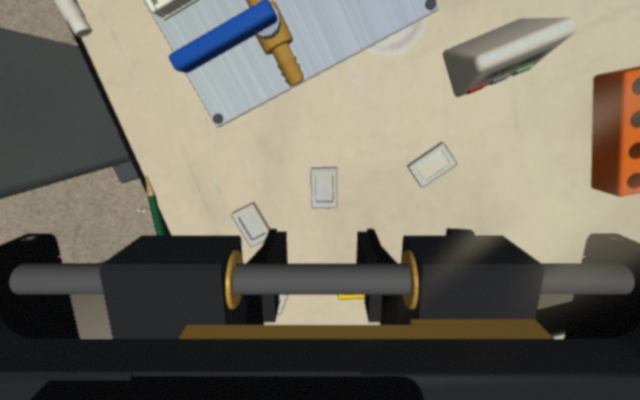

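The mould at (324,187) hasn't moved. The fingers were too slow and I lifted before they had closed. I'll retry with a smaller opening and more dwell.

Call:
arm_command(delta_rot=[[0,0,0],[0,0,0],[0,0,0],[0,0,0],[0,0,0],[0,0,0],[0,0,0],[0,0,0],[0,0,0],[0,0,0],[0,0,0],[0,0,0]], delta_pos=[[0,0,0.04],[0,0,0.08],[0,0,0.12],[0,0,0.131],[0,0,0.131],[0,0,0.131],[0,0,0.131],[0,0,0.131],[0,0,0.131],[0,0,0.131],[0,0,0.131],[0,0,0.12]], gripper=[0.1,0.1,0.1,0.1,0.1,1,1,1,1,1,1,1], grip_force=20)

```text
time: 13.28
position: [0.518, -0.2049, 0.0132]
tool_rot: [0.804, 0.595, -0.001, -0.002]
ft_force: [-0.3, -0.6, -0.2]
grip_width: 0.0234
grip_force: 20.0
```

Run:
```python
from h import *
o=status.get_obs();print(o['grip_width'],o['position'],o['grip_force'],o['ft_force'])
go(*tray(-.03,.03),.06,9.6)
```

```text
0.02335101528452791 [ 0.51802131 -0.20488143  0.01322031] 19.999846816062927 [-0.34726237 -0.63945838 -0.16400049]
pos [0.2477, -0.1339, -0.046] rot [-0.2, -0.1, -26.6] rows>= 7
```

Call:
arm_command(delta_rot=[[0,0,0],[0,0,0],[0,0,-7],[0,0,-14],[0,0,-21],[0,0,-26.6],[0,0,-26.6],[0,0,-26.6],[0,0,-26.6],[0,0,-26.6],[0,0,-26.6],[0,0,-26.6]], delta_pos=[[0,0,-0.04],[0,0,-0.08],[0.034,-0.018,-0.085],[0.068,-0.036,-0.085],[0.102,-0.054,-0.085],[0.136,-0.072,-0.085],[0.17,-0.091,-0.085],[0.204,-0.11,-0.085],[0.238,-0.129,-0.085],[0.248,-0.134,-0.085],[0.248,-0.134,-0.085],[0.248,-0.134,-0.06]], gripper=[1,1,1,1,1,1,1,1,1,1,1,1])

```text
time: 14.28
position: [0.4675, 0.071, 0.0777]
tool_rot: [0.644, 0.765, 0.003, 0.004]
ft_force: [1.3, -1.3, -0.2]
grip_width: 0.0236
grip_force: 20.0
```

Run:
```python
from h import *
o=status.get_obs();P=toolpose(o);print(o['grip_width'],o['position'],o['grip_force'],psi())
c=viewer.camera("wrist");cv2.imwrite("pics/w5.png",c["pixels"])
go(*tray(-.03,.03),.0125,9.6)
```

```text
0.023564032473670962 [0.46754435 0.07095886 0.07772609] 19.999803006649017 9.7
pos [0.0011, -0.0015, 0.06] rot [0.0, 0.0, 0.0] rows>= 2
```

View pics/w5.png

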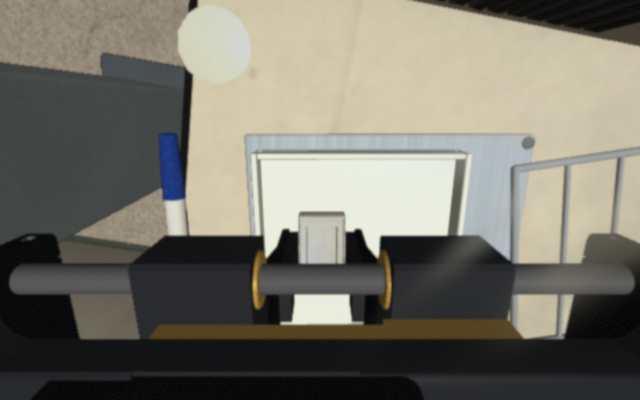

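The mould is held at (322,235), with the tray floor below it. I'll set it down.

Call:
arm_command(delta_rot=[[0,0,0],[0,0,0],[0,0,0],[0,0,0],[0,0,0],[0,0,0],[0,0,0],[0,0,0],[0,0,0],[0,0,0],[0,0,0]], delta_pos=[[0,0,0.03],[0,0,0.05],[0,0,0.06],[0,0,0.06],[0,0,0.06],[0,0,0.06],[0,0,0.06],[0,0,0.06],[0,0,0.03],[0,0,-0.01],[0,0,-0.03]], gripper=[1,1,1,1,1,0.3,0.3,0.3,0.3,0.3,0.3])

```text
time: 15.25
position: [0.4647, 0.0708, 0.1074]
tool_rot: [0.645, 0.764, 0.001, 0.001]
ft_force: [1.0, -0.0, 0.5]
grip_width: 0.0303
grip_force: 0.0
```

Run:
```python
from h import *
o=status.get_obs();print(o['grip_width'],o['position'],o['grip_force'],o['ft_force'],psi())
go(.4458,-.219,.09,10.2)
```

```text
0.03033229033569044 [0.4646805  0.07080337 0.10738161] 0.0 [ 1.03794984 -0.04580653  0.52025737] 9.6
pos [-0.2826, -0.067, 0.0174] rot [0.2, 0.0, -0.6] rows>= 7
```

Call:
arm_command(delta_rot=[[0,0,0],[0,0,0],[0,0,0],[0,0,0],[0,0,0],[0,0,0],[0,0,0],[0,0,0],[0,0,0],[0,0,0]], delta_pos=[[-0.283,-0.067,0],[-0.283,-0.067,0],[-0.283,-0.067,0],[-0.283,-0.067,0],[-0.283,-0.067,0],[-0.283,-0.067,0],[-0.283,-0.067,0],[-0.283,-0.067,0],[-0.283,-0.067,0],[-0.283,-0.067,0]], gripper=[0.1,0.1,0.1,0.1,0.1,0.1,0.1,0.1,0.1,0.1])

```text
time: 16.08
position: [0.4441, -0.2189, 0.1046]
tool_rot: [0.646, 0.763, 0.0, -0.0]
ft_force: [0.1, 0.8, 0.0]
grip_width: 0.0392
grip_force: 0.0
```

Run:
```python
from h import *
o=status.get_obs();P=toolpose(o);print(o['position'],psi(),o['grip_width'])
c=viewer.camera("wrist");moulds(c,P@c["mount"],(100,240,200,450))
t=viewer.camera("top");moulds(t);cv2.imwrite("pics/t6.png",t["pixels"]);
s=viewer.camera("scene");cv2.imwrite("pics/s6.png",s["pixels"])
for n,k in(("t",t),("s",s)):
    try: r=redtop(k);print(n,r.mean(0),r.min(0),r.max(0))
    except ValueError: print(n,"no red")
go(.4458,-.219,.0025,10)
```

```text
[ 0.44408957 -0.21894705  0.10464918] 9.5 0.039152336727245184
mould [324. 197.] [ 0.4445 -0.2182] 0.036 0.022 100.3
mould [386. 177.] [ 0.6183 -0.2133] 0.0359 0.023 19.2
t [309.28205128 179.20512821] [301 175] [317 184]
s no red
pos [-0.0017, 0.0012, 0.102] rot [-0.0, -0.1, -0.3] rows>= 3
```

Call:
arm_command(delta_rot=[[0,0,0],[0,0,0],[0,0,0],[0,0,0],[0,0,0],[0,0,0],[0,0,0],[0,0,0],[0,0,0],[0,0,0],[0,0,0],[0,0,0]], delta_pos=[[0,0,0.04],[0,0,0.08],[0,0,0.102],[0,0,0.102],[0,0,0.102],[0,0,0.102],[0,0,0.102],[0,0,0.102],[0,0,0.102],[0,0,0.102],[0,0,0.08],[0,0,0.04]], gripper=[0.1,0.1,0.1,0.1,1,1,1,1,1,1,1,1])

```text
time: 17.23
position: [0.4424, -0.2178, 0.062]
tool_rot: [0.646, 0.764, -0.0, -0.004]
ft_force: [0.4, -0.3, -0.4]
grip_width: 0.0239
grip_force: 20.0
```

Run:
```python
from h import *
o=status.get_obs();print(o['grip_width'],o['position'],o['grip_force'],psi())
go(*tray(-.03,-.03),.06,9.6)
s=cv2.imread("pics/s6.png");H,S,V=cv2.split(cv2.cvtColor(s,cv2.COLOR_BGR2HSV))
for k,i in((s,"now"),(cv2.imread("pics/scene0.png"),"start")):
    H,S,V=cv2.split(cv2.cvtColor(k,cv2.COLOR_BGR2HSV));m=((H<10)|(H>170))&(S>110);m[:, :320]=0;m[:,352:]=0;m[:150]=0;m[215:]=0
    print(i,m.sum(),[ (b.min(0),b.max(0)) for b in blobs(m,5)])
```

```text
0.023887105080395477 [ 0.44242613 -0.21781263  0.06195701] 19.99999701976776 9.6
pos [0.2215, 0.0679, 0.003] rot [-0.3, -0.4, -0.0] rows>= 6
now 0 []
start 185 [(array([328, 174], dtype=int32), array([344, 186], dtype=int32))]
```

Call:
arm_command(delta_rot=[[0,0,0],[0,0,0],[0,0,0],[0,0,0],[0,0,0],[0,0,0],[0,0,0],[0,0,0],[0,0,0],[0,0,0],[0,0,0],[0,0,0]], delta_pos=[[0,0,-0.035],[0.037,0.011,-0.035],[0.074,0.022,-0.035],[0.111,0.034,-0.035],[0.148,0.045,-0.035],[0.185,0.056,-0.035],[0.221,0.067,-0.035],[0.221,0.067,-0.035],[0.221,0.067,0],[0.221,0.067,0.035],[0.221,0.067,0.052],[0.221,0.067,0.052]], gripper=[1,1,1,1,1,1,1,1,1,1,1,1])

```text
time: 18.23
position: [0.4737, 0.0092, 0.0105]
tool_rot: [0.646, 0.764, -0.0, -0.001]
ft_force: [-0.4, 0.5, 0.9]
grip_width: 0.0237
grip_force: 20.0
```

Run:
```python
from h import *
o=status.get_obs();print(o['grip_width'],o['position'],o['grip_force'],o['ft_force'],psi());print(tray(-.03,-.03))
```

```text
0.023682675449442 [0.47367551 0.00923135 0.01054806] 19.99997913837433 [-0.41586781  0.5125713   0.94946158] 9.6
(np.float64(0.4726231812893679), np.float64(0.011917056486401786))
```

Release, rise, and go over mould 1 (0.617,-0.2125) with psi -71.

Call:
arm_command(delta_rot=[[0,0,0],[0,0,0],[0,0,0],[0,0,0],[0,0,0],[0,0,0],[0,0,0]], delta_pos=[[0,0,0],[0,0,0],[0,0,0],[0,0,0],[0,0,-0.04],[0,0,-0.08],[0,0,-0.095]], gripper=[0.3,0.3,0.3,0.3,0.3,0.3,0.3])

```text
time: 18.82
position: [0.4757, 0.0093, 0.1105]
tool_rot: [0.646, 0.764, 0.001, 0.002]
ft_force: [0.6, -0.4, 0.7]
grip_width: 0.0303
grip_force: 0.0
```

Run:
```python
from h import *
o=status.get_obs();print(o['position'],psi())
go(.617,-.2125,.105,-71)
```

```text
[0.47565342 0.00925298 0.11046414] 9.6
pos [-0.2422, 0.1024, 0.0063] rot [0.3, -0.1, 80.6] rows>= 12
```

Call:
arm_command(delta_rot=[[0,0,7],[0,0,14],[0,0,21],[0,0,28],[0,0,35],[0,0,42],[0,0,49],[0,0,56],[0,0,63],[0,0,70],[0,0,77],[0,0,80.6]], delta_pos=[[-0.024,0.01,0],[-0.048,0.02,0],[-0.072,0.03,0],[-0.097,0.041,0],[-0.121,0.051,0],[-0.145,0.061,0],[-0.17,0.072,0],[-0.194,0.082,0],[-0.218,0.092,0],[-0.242,0.102,0],[-0.242,0.102,0],[-0.242,0.102,0]], gripper=[0.1,0.1,0.1,0.1,0.1,0.1,0.1,0.1,0.1,0.1,0.1,0.1])

```text
time: 19.82
position: [0.6156, -0.2141, 0.1077]
tool_rot: [0.987, 0.161, 0.001, 0.001]
ft_force: [-0.9, 0.9, 0.2]
grip_width: 0.0393
grip_force: 0.0
```

Run:
```python
from h import *
o=status.get_obs();P=toolpose(o);print(o['position'],psi(),o['grip_width'])
c=viewer.camera("wrist");moulds(c,P@c["mount"],(100,240,200,450))
go(.617,-.2125,.0025,-71)
```

```text
[ 0.61562817 -0.21413334  0.10770505] -71.4 0.03930054303541983
mould [320. 193.] [ 0.6173 -0.2122] 0.0363 0.0216 19.2
mould [230. 115.] [ 0.6537 -0.1276] 0.0261 0.007 4.7
pos [0.0022, 0.0001, 0.105] rot [0.0, -0.0, -0.4] rows>= 3
```

Call:
arm_command(delta_rot=[[0,0,0],[0,0,0],[0,0,0],[0,0,0],[0,0,0],[0,0,0],[0,0,0],[0,0,0],[0,0,0],[0,0,0],[0,0,0],[0,0,0]], delta_pos=[[0.002,0,0.04],[0.002,0,0.08],[0.002,0,0.104],[0.002,0,0.104],[0.002,0,0.104],[0.002,0,0.104],[0.002,0,0.104],[0.002,0,0.104],[0.002,0,0.104],[0.002,0,0.104],[0.002,0,0.08],[0.002,0,0.04]], gripper=[0.1,0.1,0.1,0.1,1,1,1,1,1,1,1,1])

```text
time: 20.87
position: [0.6132, -0.2096, 0.0635]
tool_rot: [0.986, 0.165, -0.004, -0.003]
ft_force: [-0.0, -0.7, -0.3]
grip_width: 0.0236
grip_force: 20.0
```

Run:
```python
from h import *
o=status.get_obs();print(o['grip_width'],o['position'],o['grip_force'],psi())
go(*tray(.03,.03),.06,9.6)
```

```text
0.02361537193487388 [ 0.61317255 -0.20958083  0.06345098] 19.999927282333374 -71.0
pos [0.0081, -0.3046, 0.0058] rot [-0.7, 0.0, -80.6] rows>= 12
```

Call:
arm_command(delta_rot=[[0,0,0],[0,0,-7],[0,0,-14],[0,0,-21],[0,0,-28],[0,0,-35],[0,0,-42],[0,0,-49],[0,0,-56],[0,0,-63],[0,0,-70],[0,0,-77]], delta_pos=[[0,0,-0.04],[0,-0.03,-0.04],[0,-0.06,-0.04],[0,-0.09,-0.04],[0.001,-0.12,-0.04],[0.002,-0.15,-0.04],[0.003,-0.18,-0.04],[0.003,-0.21,-0.04],[0.004,-0.24,-0.04],[0.005,-0.27,-0.04],[0.0055,-0.3,-0.04],[0.0055,-0.309,-0.04]], gripper=[1,1,1,1,1,1,1,1,1,1,1,1])

```text
time: 21.87
position: [0.5189, 0.0861, 0.1074]
tool_rot: [0.666, 0.746, -0.0, -0.001]
ft_force: [-0.8, 0.2, 0.4]
grip_width: 0.0236
grip_force: 20.0
```

Run:
```python
from h import *
o=status.get_obs();print(o['grip_width'],o['position'],o['grip_force'],psi())
go(*tray(.03,.03),.0125,9.6)
```

```text
0.023606704627266235 [0.51887797 0.08608492 0.1074002 ] 19.9992236495018 6.5
pos [-0.0054, 0.0025, 0.0949] rot [-0.1, -0.1, -3.1] rows>= 3
```

Call:
arm_command(delta_rot=[[0,0,-3],[0,0,-3],[0,0,-3],[0,0,-3],[0,0,-3],[0,0,-3],[0,0,-3],[0,0,-3],[0,0,-3],[0,0,-3],[0,0,-3],[0,0,-3]], delta_pos=[[-0.003,0.001,0],[-0.003,0.001,0.04],[-0.003,0.001,0.08],[-0.003,0.001,0.095],[-0.003,0.001,0.095],[-0.003,0.001,0.095],[-0.003,0.001,0.095],[-0.003,0.001,0.095],[-0.003,0.001,0.095],[-0.003,0.001,0.06],[-0.003,0.001,0.02],[-0.003,0.001,0]], gripper=[1,1,1,1,1,0.3,0.3,0.3,0.3,0.3,0.3,0.3])

```text
time: 22.87
position: [0.5242, 0.0797, 0.1103]
tool_rot: [0.65, 0.76, 0.001, 0.002]
ft_force: [-0.1, -0.7, 0.5]
grip_width: 0.0307
grip_force: 0.0
```

Run:
```python
from h import *
o=status.get_obs();print(o['position'],psi())
go(.4345,-.297,.11,53.8)
```

```text
[0.52420227 0.07969646 0.11033809] 9.0
pos [-0.3581, -0.1474, 0.0001] rot [0.2, 0.1, -44.8] rows>= 10
```

Call:
arm_command(delta_rot=[[0,0,-6],[0,0,-12],[0,0,-18],[0,0,-24],[0,0,-30],[0,0,-36],[0,0,-42],[0,0,-45],[0,0,-45],[0,0,-45],[0,0,-45],[0,0,-45]], delta_pos=[[-0.036,-0.015,0],[-0.072,-0.029,0],[-0.108,-0.044,0],[-0.143,-0.059,0],[-0.179,-0.074,0],[-0.215,-0.088,0],[-0.25,-0.103,0],[-0.286,-0.118,0],[-0.322,-0.132,0],[-0.357,-0.147,0],[-0.357,-0.147,0],[-0.357,-0.147,0]], gripper=[0.1,0.1,0.1,0.1,0.1,0.1,0.1,0.1,0.1,0.1,0.1,0.1])

```text
time: 23.87
position: [0.4329, -0.2982, 0.1077]
tool_rot: [0.311, 0.95, -0.0, 0.001]
ft_force: [0.2, 0.5, 0.2]
grip_width: 0.0393
grip_force: 0.0
```

Run:
```python
from h import *
o=status.get_obs();P=toolpose(o);print(o['position'],psi(),o['grip_width'])
c=viewer.camera("wrist");moulds(c,P@c["mount"],(100,240,200,450))
t=viewer.camera("top");s=viewer.camera("scene")
a=cv2.resize(t["pixels"][150:270,225:445],(792,432));b=cv2.resize(s["pixels"][130:250,230:430],(720,432))
cv2.imwrite("pics/ts7.png",cv2.resize(np.vstack([a,cv2.resize(b,(792,475))]),(520,600)))
cv2.imwrite("pics/t7.png",t["pixels"]);cv2.imwrite("pics/s7.png",s["pixels"])
ra=redtop(t);rb=redtop(s);print(tri(t,ra.mean(0),s,rb.mean(0)),rb.min(0),rb.max(0))
go(.4345,-.297,.0025,53.8)
```

```text
[ 0.43293255 -0.29823253  0.10773379] 53.7 0.039261187953677903
mould [324. 195.] [ 0.4317 -0.2957] 0.0355 0.0215 143.8Traceback (most recent call last):
  File "<stdin>", line 8, in <module>
  File "h.py", line 36, in redtop
    return max(blobs(m&r,8),key=len)
ValueError: max() iterable argument is empty
```

View pics/ts7.png

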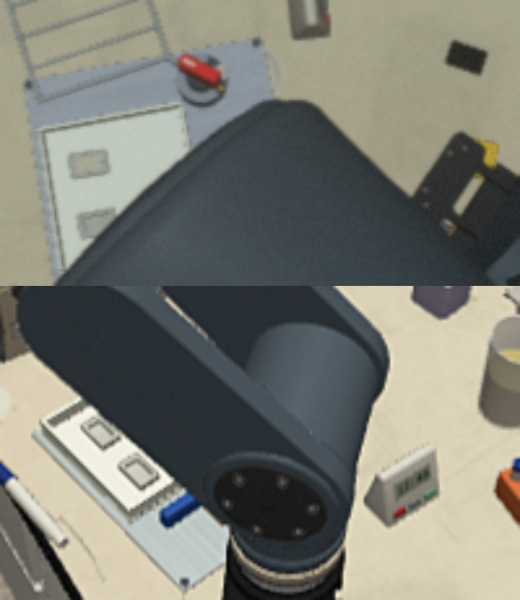

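The composite shows two moulds flat in the tray, at about (88,163) and (97,222), and the grid aside. The scene camera can't see the knob now, so I'll triangulate it from the earlier scene picture, taken after the release.

Run:
```python
from h import *
t0=np.load("pics/top0.npy",allow_pickle=True).item();s0=np.load("pics/scene0.npy",allow_pickle=True).item()
k=cv2.imread("pics/s2.png");H,S,V=cv2.split(cv2.cvtColor(k,cv2.COLOR_BGR2HSV))
m=((H<6)|(H>174))&(S>150);m[:100]=0;m[200:]=0;m[:,:300]=0;m[:,400:]=0
b=max(blobs(m,30),key=len)/3+[220,130];print("scene",b.min(0),b.max(0))
t=dict(t0);t["pixels"]=cv2.imread("pics/t7.png");a=redtop(t);a0=redtop(t0);b0=redtop(s0)
mid=lambda x:(x.min(0)+x.max(0))/2
print("start",b0.min(0),b0.max(0),tri(t0,mid(a0),s0,mid(b0)));print("now",tri(t0,mid(a),s0,mid(b)))
P=lambda X:0
# predicted scene rows of the wing's upper end edges for lift 0 / 6.5 mm
K=np.array([[s0["fx"],0,s0["cx"]],[0,s0["fy"],s0["cy"]],[0,0,1]]);I=np.linalg.inv(s0["pose"])
for ang,n in((143,"start"),(62,"now")):
  for L in(0,.0065):
    pts=[[.602+u*np.cos(np.radians(ang))-v*np.sin(np.radians(ang)),-.0325+u*np.sin(np.radians(ang))+v*np.cos(np.radians(ang)),z+L] for u in(-.021,.021) for v in(-.007,.007) for z in(.042,.074)]
    q=cv2.projectPoints(np.array(pts),cv2.Rodrigues(I[:3,:3])[0],I[:3,3],K,np.array([s0["k1"],0,0,0.]))[0][:,0]
    print(n,L,q.min(0).round(1),q.max(0).round(1))
```

```text
scene [333.33333333 170.33333333] [339.33333333 190.        ]
start [328 174] [344 186] (array([ 0.60543856, -0.03239485,  0.05670048]), np.float64(0.0027853349035252164))
now (array([ 0.6044777 , -0.03289424,  0.05664288]), np.float64(3.6898389250969325e-05))
start 0 [326.6 173. ] [344.4 187.1]
start 0.0065 [326.7 171.2] [344.5 185.4]
now 0 [331.8 169.4] [339.2 190.8]
now 0.0065 [331.9 167.6] [339.3 189.1]
```

The knob is down: its height is the same as at the start. Now I'll pick the last mould, which is below the gripper at (0.433,-0.296).

Call:
arm_command(delta_rot=[[0,0,0],[0,0,0],[0,0,0],[0,0,0],[0,0,0],[0,0,0],[0,0,0],[0,0,0],[0,0,0],[0,0,0],[0,0,0],[0,0,0]], delta_pos=[[0.001,0.001,0.04],[0.001,0.001,0.08],[0.001,0.001,0.105],[0.001,0.001,0.105],[0.001,0.001,0.105],[0.001,0.001,0.105],[0.001,0.001,0.105],[0.001,0.001,0.105],[0.001,0.001,0.105],[0.001,0.001,0.105],[0.001,0.001,0.06],[0.001,0.001,0.02]], gripper=[0.1,0.1,0.1,0.1,1,1,1,1,1,1,1,1])

```text
time: 25.02
position: [0.4309, -0.2923, 0.0828]
tool_rot: [0.309, 0.951, 0.003, -0.005]
ft_force: [2.1, -1.4, 0.3]
grip_width: 0.0236
grip_force: 20.0
```

Run:
```python
from h import *
o=status.get_obs();print(o['grip_width'],o['position'],o['grip_force'],psi())
go(*tray(.03,-.03),.1,9.6)
```

```text
0.02362941204157379 [ 0.43090531 -0.29234896  0.08281463] 19.999944269657135 54.0
pos [0.1035, 0.3135, -0.0155] rot [-0.1, -0.6, 44.4] rows>= 8
```

Call:
arm_command(delta_rot=[[0,0,5],[0,0,10],[0,0,15],[0,0,20],[0,0,25],[0,0,30],[0,0,35],[0,0,40],[0,0,44.3],[0,0,44.3],[0,0,44.3],[0,0,44.3]], delta_pos=[[0.011,0.033,-0.015],[0.022,0.066,-0.015],[0.033,0.099,-0.015],[0.044,0.132,-0.015],[0.055,0.165,-0.015],[0.066,0.198,-0.015],[0.078,0.23,-0.015],[0.089,0.263,-0.015],[0.1,0.296,-0.015],[0.107,0.316,-0.015],[0.107,0.316,-0.015],[0.107,0.316,-0.015]], gripper=[1,1,1,1,1,1,1,1,1,1,1,1])

```text
time: 26.02
position: [0.5323, 0.0251, 0.1007]
tool_rot: [0.644, 0.765, -0.0, 0.0]
ft_force: [0.1, -0.6, -0.3]
grip_width: 0.0237
grip_force: 20.0
```

Run:
```python
from h import *
o=status.get_obs();print(o['grip_width'],o['position'],o['grip_force'],psi())
go(*tray(.03,-.03),.0125,9.6)
```

```text
0.023741059325729938 [0.53225123 0.02510024 0.10070166] 20.00013291835785 9.9
pos [-0.003, -0.001, 0.0882] rot [-0.0, 0.0, 0.3] rows>= 3
```

Call:
arm_command(delta_rot=[[0,0,0],[0,0,0],[0,0,0],[0,0,0],[0,0,0],[0,0,0],[0,0,0],[0,0,0],[0,0,0],[0,0,0],[0,0,0],[0,0,0]], delta_pos=[[-0.003,-0.001,0.04],[-0.003,-0.001,0.08],[-0.003,-0.001,0.088],[-0.003,-0.001,0.088],[-0.003,-0.001,0.088],[-0.003,-0.001,0.088],[-0.003,-0.001,0.088],[-0.003,-0.001,0.088],[-0.003,-0.001,0.088],[-0.003,-0.001,0.05],[-0.003,-0.001,0.01],[-0.003,-0.001,-0.03]], gripper=[1,1,1,1,1,0.3,0.3,0.3,0.3,0.3,0.3,0.3])

```text
time: 27.02
position: [0.5308, 0.0211, 0.1311]
tool_rot: [0.645, 0.764, -0.001, -0.001]
ft_force: [0.9, 0.6, -0.1]
grip_width: 0.0302
grip_force: 0.0
```

Run:
```python
from h import *
o=status.get_obs();print(o['position'],psi())
go(.602,-.0325,.13,-28)
```

```text
[0.53082768 0.02108947 0.1310777 ] 9.7
pos [-0.0648, 0.0612, 0.0008] rot [-0.2, -0.0, 37.7] rows>= 6
```

Call:
arm_command(delta_rot=[[0,0,7],[0,0,14],[0,0,21],[0,0,28],[0,0,35],[0,0,37.7],[0,0,37.7],[0,0,37.7],[0,0,37.7]], delta_pos=[[-0.0325,0.0306,-0.01],[-0.065,0.061,-0.01],[-0.065,0.061,-0.01],[-0.065,0.061,-0.01],[-0.065,0.061,-0.01],[-0.065,0.061,-0.01],[-0.065,0.061,-0.01],[-0.065,0.061,-0.01],[-0.065,0.061,-0.01]], gripper=[0.2,0.2,0.2,0.2,0.2,0.2,0.2,0.2,0.2])

```text
time: 27.77
position: [0.6028, -0.0328, 0.1408]
tool_rot: [0.857, 0.515, -0.0, -0.0]
ft_force: [0.5, 0.0, -0.4]
grip_width: 0.0347
grip_force: 0.0
```

Run:
```python
from h import *
o=status.get_obs();P=toolpose(o);print(o['position'],psi())
c=viewer.camera("scene");cv2.imwrite("pics/s8.png",cv2.resize(c["pixels"][130:330,220:480],None,fx=3,fy=3))
c=viewer.camera("wrist");P=P@c["mount"]
H,S,V=cv2.split(cv2.cvtColor(c["pixels"],cv2.COLOR_BGR2HSV))
for b in blobs(((H<6)|(H>174))&(S>170),200): print("w red",b.mean(0),*rect(world(c,b,.074,P)))
go(.6035,-.0325,.05,-28.5)
```

```text
[ 0.60279368 -0.03275686  0.14082159] -27.9
w red [321.22302158 203.20863309] [ 0.6037 -0.029 ] 0.0437 0.0128 62.5
pos [0.0005, 0.0004, 0.0908] rot [-0.0, 0.0, 0.5] rows>= 3
```

View pics/s8.png

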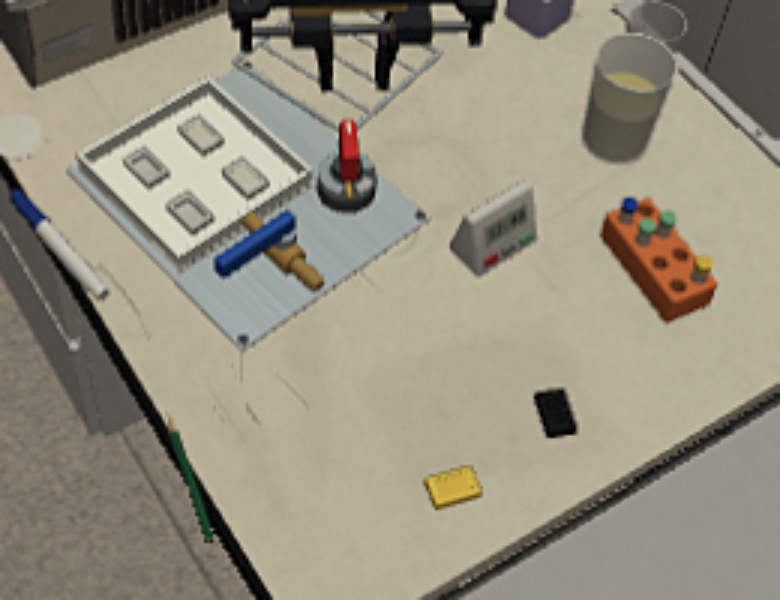

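All four moulds lie flat in the tray, at (147,168), (201,135), (190,213) and (246,178), and no others are on the bench. Now I'll grip the knob and lift it.

Call:
arm_command(delta_rot=[[0,0,0],[0,0,0],[0,0,0],[0,0,0],[0,0,0],[0,0,0],[0,0,0],[0,0,0],[0,0,0],[0,0,0],[0,0,0],[0,0,0]], delta_pos=[[0,0,0.04],[0,0,0.08],[0,0,0.09],[0,0,0.09],[0,0,0.09],[0,0,0.09],[0,0,0.09],[0,0,0.09],[0,0,0.084],[0,0,0.077],[0,0,0.077],[0,0,0.077]], gripper=[0.2,0.2,0.2,1,1,1,1,1,1,1,1,1], grip_force=45)

```text
time: 28.87
position: [0.6029, -0.0326, 0.0635]
tool_rot: [0.857, 0.515, 0.0, -0.0]
ft_force: [1.3, 1.7, -10.3]
grip_width: 0.0134
grip_force: 45.0
```

```bash
python3 -c "
from h import *
o=status.get_obs();print(o['position'],psi(),o['ft_force'],o['moment'],o['grip_width'])"
```

```text
[ 0.60288413 -0.03257852  0.06351733] -28.0 [  1.32525387   1.71957136 -10.30263744] [ 0.30171995 -0.25450923  0.0261351 ] 0.013411834955956591
```

Call:
arm_command(delta_rot=[[0,0,-7],[0,0,-14],[0,0,-21],[0,0,-28],[0,0,-35],[0,0,-42],[0,0,-49],[0,0,-56],[0,0,-63],[0,0,-70],[0,0,-77],[0,0,-81.5]], delta_pos=[[0,0,0],[0,0,0],[0,0,0],[0,0,0],[0,0,0],[0,0,0],[0,0,0],[0,0,0],[0,0,0],[0,0,0],[0,0,0],[0,0,0]], gripper=[1,1,1,1,1,1,1,1,1,1,1,1])

```text
time: 29.87
position: [0.6034, -0.0322, 0.063]
tool_rot: [0.311, 0.95, 0.001, 0.0]
ft_force: [2.7, 3.1, -9.7]
grip_width: 0.0136
grip_force: 45.0
```

```bash
python3 -c "
from h import *
o=status.get_obs();print(o['position'],psi(),o['ft_force'],o['moment'],o['grip_width'])"
```

```text
[ 0.60343978 -0.03220745  0.06301754] 53.7 [ 2.66900031  3.11078536 -9.6810333 ] [ 0.66651329 -0.5144679  -0.06588363] 0.013605751851332157
```

Turned 81.7° back. Lower, release, rise.

Call:
arm_command(delta_rot=[[0,0,0],[0,0,0],[0,0,0],[0,0,0],[0,0,0],[0,0,0],[0,0,0],[0,0,0],[0,0,0],[0,0,0],[0,0,0]], delta_pos=[[0,0,0],[0,0,0.006],[0,0,0.012],[0,0,0.012],[0,0,0.012],[0,0,0.012],[0,0,0.012],[0,0,0.012],[0,0,-0.02],[0,0,-0.05],[0,0,-0.08]], gripper=[1,1,1,1,0.2,0.2,0.2,0.2,0.2,0.2,0.2])

```text
time: 30.78
position: [0.6024, -0.0334, 0.1441]
tool_rot: [0.314, 0.95, -0.0, -0.001]
ft_force: [0.8, -1.4, -0.5]
grip_width: 0.0345
grip_force: 0.0
```

Run:
```python
from h import *
o=status.get_obs();P=toolpose(o);print(o['position'],psi())
s=viewer.camera("scene");cv2.imwrite("pics/s9.png",s["pixels"]);r=redtop(s);print("scene red",r.min(0),r.max(0))
c=viewer.camera("wrist");P=P@c["mount"]
H,S,V=cv2.split(cv2.cvtColor(c["pixels"],cv2.COLOR_BGR2HSV))
for b in blobs(((H<6)|(H>174))&(S>170),200): print("w red",b.mean(0),*rect(world(c,b,.074,P)))
go(.4735,-.0765,.14,-82)
```

```text
[ 0.60244417 -0.03342212  0.14413737] 53.4
scene red [328 174] [344 186]
w red [320.91044776 194.47014925] [ 0.5929 -0.0277] 0.042 0.0129 143.5
pos [0.082, -0.1133, 0.0076] rot [0.8, 0.0, 135.5] rows>= 19
```

The red outline in the scene picture matches the start exactly, so the knob is down at 0. Next, the valve.

Call:
arm_command(delta_rot=[[0,0,7],[0,0,14],[0,0,21],[0,0,28],[0,0,35],[0,0,42],[0,0,49],[0,0,56],[0,0,63],[0,0,70],[0,0,77],[0,0,84]], delta_pos=[[0.008,-0.011,0],[0.016,-0.022,0],[0.024,-0.033,0],[0.032,-0.044,0],[0.04,-0.055,0],[0.048,-0.066,0],[0.056,-0.077,0],[0.064,-0.088,0],[0.072,-0.099,0],[0.08,-0.11,0],[0.082,-0.113,0],[0.082,-0.113,0]], gripper=[0.3,0.3,0.3,0.3,0.3,0.3,0.3,0.3,0.3,0.3,0.3,0.3])

```text
time: 31.88
position: [0.4678, -0.0751, 0.143]
tool_rot: [0.87, 0.493, -0.001, -0.001]
ft_force: [-0.3, -0.2, 0.1]
grip_width: 0.0305
grip_force: 0.0
```

```bash
python3 -c "
from h import *
o=status.get_obs();print(o['position'],psi())
go(.473,-.0749,.13,-80.5)"
```

```text
[ 0.46778896 -0.07511875  0.14304387] -30.9
pos [0.0029, 0.0044, 0.013] rot [-0.1, 0.1, 49.6] rows>= 7
```

Call:
arm_command(delta_rot=[[0,0,7],[0,0,14],[0,0,21],[0,0,28],[0,0,35],[0,0,42],[0,0,49.5],[0,0,49.5],[0,0,49.5],[0,0,49.5]], delta_pos=[[0.002,0.002,0],[0.002,0.003,0],[0.002,0.003,0],[0.002,0.003,0],[0.002,0.003,0],[0.002,0.003,0],[0.002,0.003,0],[0.002,0.003,0],[0.002,0.003,0],[0.002,0.003,0]], gripper=[0.3,0.3,0.3,0.3,0.3,0.3,0.3,0.3,0.3,0.3])

```text
time: 32.72
position: [0.4731, -0.0748, 0.1434]
tool_rot: [0.996, 0.088, -0.0, -0.0]
ft_force: [-0.3, -0.7, -0.5]
grip_width: 0.0302
grip_force: 0.0
```

Run:
```python
from h import *
o=status.get_obs();P=toolpose(o);print(o['position'],psi())
c=viewer.camera("wrist");P=P@c["mount"];cv2.imwrite("pics/w10.png",c["pixels"])
H,S,V=cv2.split(cv2.cvtColor(c["pixels"],cv2.COLOR_BGR2HSV))
for b in blobs((H>100)&(H<125)&(S>120),300): print("w blue",b.mean(0),*rect(world(c,b,.064,P)))
go(.473,-.0749,.04,-80.5)
```

```text
[ 0.47313958 -0.07478483  0.1433945 ] -79.9
w blue [324.90995261 179.77251185] [ 0.4898 -0.0745] 0.0734 0.0105 10.0
pos [-0.0002, 0.0001, 0.1035] rot [-0.0, 0.0, 0.6] rows>= 3
```

Call:
arm_command(delta_rot=[[0,0,0],[0,0,0],[0,0,0],[0,0,0],[0,0,0],[0,0,0],[0,0,0],[0,0,0],[0,0,0],[0,0,0]], delta_pos=[[0,0.002,0.03],[0,0.002,0.06],[0,0.002,0.09],[0,0.002,0.103],[0,0.002,0.103],[0,0.002,0.103],[0,0.002,0.103],[0,0.002,0.103],[0,0.002,0.103],[0,0.002,0.103]], gripper=[0.3,0.3,0.3,0.3,0.3,1,1,1,1,1], grip_force=20)

```text
time: 33.6
position: [0.4747, -0.0771, 0.0419]
tool_rot: [0.996, 0.087, 0.001, 0.001]
ft_force: [-0.6, -0.4, 3.0]
grip_width: 0.0119
grip_force: 20.0
```

Run:
```python
from h import *
o=status.get_obs();p=o['position'];T=toolpose(o);print(p,psi(),o['grip_width'],o['ft_force'])
s=np.array([.517,-.068]);r=p[:2]-s;print(np.hypot(*r))
for i in range(1,17):
    a=np.radians(5.8*i); q=s+np.array([[np.cos(a),-np.sin(a)],[np.sin(a),np.cos(a)]])@r
    print(round(-5.8*i,1),(T[:3,:3].T@np.r_[q-p[:2],0]).round(4)[:2].tolist())
```

```text
[ 0.47466911 -0.07708496  0.04187312] -80.0 0.01186245834588904 [-0.55680567 -0.37273698  2.962506  ]
0.0432948153786964
-5.8 [0.0004, 0.0044]
-11.6 [0.0012, 0.0087]
-17.4 [0.0025, 0.0129]
-23.2 [0.0041, 0.0169]
-29.0 [0.0062, 0.0208]
-34.8 [0.0087, 0.0244]
-40.6 [0.0115, 0.0278]
-46.4 [0.0146, 0.0308]
-52.2 [0.018, 0.0336]
-58.0 [0.0217, 0.0359]
-63.8 [0.0256, 0.0379]
-69.6 [0.0297, 0.0395]
-75.4 [0.0339, 0.0407]
-81.2 [0.0382, 0.0414]
-87.0 [0.0426, 0.0417]
-92.8 [0.047, 0.0415]
```

Call:
arm_command(delta_rot=[[0,0,-5.8],[0,0,-11.6],[0,0,-17.4],[0,0,-23.2],[0,0,-29],[0,0,-34.8],[0,0,-40.6],[0,0,-46.4],[0,0,-52.2],[0,0,-58],[0,0,-63.8],[0,0,-69.6]], delta_pos=[[0.0004,0.0044,0],[0.0012,0.0087,0],[0.0025,0.0129,0],[0.0041,0.0169,0],[0.0062,0.0208,0],[0.0087,0.0244,0],[0.0115,0.0278,0],[0.0146,0.0308,0],[0.018,0.0336,0],[0.0217,0.0359,0],[0.0256,0.0379,0],[0.0297,0.0395,0]], gripper=[1,1,1,1,1,1,1,1,1,1,1,1])

```text
time: 34.6
position: [0.5104, -0.1129, 0.042]
tool_rot: [0.766, 0.642, -0.001, 0.002]
ft_force: [-2.6, -8.0, 2.7]
grip_width: 0.012
grip_force: 20.0
```

Run:
```python
from h import *
o=status.get_obs();p=o['position'];T=toolpose(o);print(p,psi(),o['grip_width'],o['ft_force'])
s=np.array([.517,-.068]);r=p[:2]-s;print(np.hypot(*r))
for d in(6,12,18,21.5):
    a=np.radians(d); q=s+np.array([[np.cos(a),-np.sin(a)],[np.sin(a),np.cos(a)]])@r
    print(-d,(T[:3,:3].T@np.r_[q-p[:2],0]).round(4)[:2].tolist())
```

```text
[ 0.51043508 -0.11294486  0.04195837] -10.1 0.011961263179345117 [-2.58553668 -7.98135404  2.7417049 ]
0.04542178561687491
-6 [0.0004, 0.0047]
-12 [0.0013, 0.0094]
-18 [0.0027, 0.014]
-21.5 [0.0037, 0.0165]
```

Call:
arm_command(delta_rot=[[0,0,-6],[0,0,-12],[0,0,-18],[0,0,-21.5],[0,0,-21.5],[0,0,-21.5],[0,0,-21.5],[0,0,-21.5],[0,0,-21.5],[0,0,-21.5],[0,0,-21.5],[0,0,-21.5]], delta_pos=[[0.0004,0.0047,0],[0.0013,0.0094,0],[0.0027,0.014,0],[0.0037,0.0165,0],[0.0037,0.0165,0],[0.0037,0.0165,0],[0.0037,0.0165,0],[0.0037,0.0165,0],[0.0037,0.0165,0],[0.0037,0.0165,-0.04],[0.0037,0.0165,-0.08],[0.0037,0.0165,-0.1]], gripper=[1,1,1,1,1,1,0.3,0.3,0.3,0.3,0.3,0.3])

```text
time: 35.6
position: [0.5284, -0.1098, 0.1436]
tool_rot: [0.635, 0.772, 0.001, 0.002]
ft_force: [1.1, -0.7, 0.2]
grip_width: 0.03
grip_force: 0.0
```

Call:
arm_command(delta_rot=[[0,0,0],[0,0,0],[0,0,0]], delta_pos=[[0,0,0],[0,0,0],[0,0,0]], gripper=[0.3,0.3,0.3])

```text
time: 35.85
position: [0.5261, -0.1091, 0.1402]
tool_rot: [0.635, 0.772, -0.0, -0.001]
ft_force: [0.0, 0.4, -0.6]
grip_width: 0.0301
grip_force: 0.0
```

Run:
```python
from h import *
o=status.get_obs();P=toolpose(o);print(o['position'],psi(),o['ft_force'])
c=viewer.camera("wrist");P=P@c["mount"];cv2.imwrite("pics/w11.png",c["pixels"])
H,S,V=cv2.split(cv2.cvtColor(c["pixels"],cv2.COLOR_BGR2HSV))
for b in blobs((H>100)&(H<125)&(S>120),300): print("w blue",b.mean(0),*rect(world(c,b,.064,P)))
s=viewer.camera("scene");cv2.imwrite("pics/s11.png",cv2.resize(s["pixels"][130:250,220:400],None,fx=4,fy=4))
try: r=redtop(s);print("scene red",r.min(0),r.max(0))
except ValueError: print("hidden")
```

```text
[ 0.52608733 -0.1091105   0.14015048] 11.1 [ 0.04614981  0.38694858 -0.58665277]
w blue [320.58018868 187.5       ] [ 0.5219 -0.097 ] 0.0742 0.0107 99.8
scene red [338 174] [344 186]
```

View pics/w11.png

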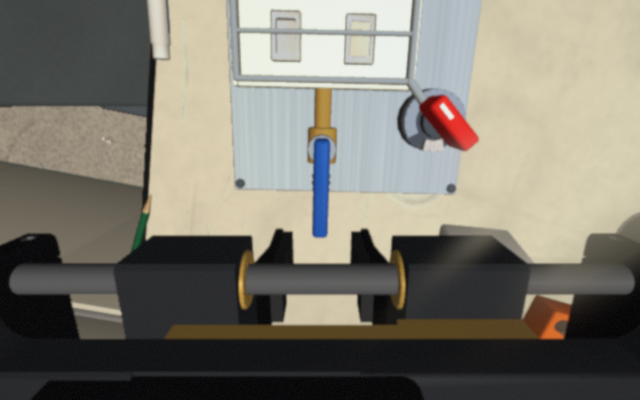

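The wrist view shows the lever in line with the pipe at (320,187), at 99.8° against 98.9° at the start. The grid is over the tray with the moulds flat under it at (286,35) and (360,38), and the gripper is clear of everything.

```bash
python3 -c "
from rig import robot
print(robot.hand_in())"
```

```text
the job is handed in; nothing more can be done
None
```

The job is handed in, with no verdict returned: all four steel moulds were flat in the tray when last fully seen, just before the grid went back, and it is now locked over them with the valve open again; I left the timer, petri dish and look-alikes alone.

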